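# Make up the dusting kit and the washing kit for glass negatives

### The job

Make up the two cleaning kits from the stock standing on the white paper. Dusting kit, in the tray with three bays: lay the flat brush flat in the long bay, stand the rubber blower in the larger of the two short bays and the loupe in the smaller one. Washing kit, in the tray with two bays: stand the wide glass jar in the larger bay and the slim bottle in the smaller one; everything ends upright on the floor of its bay, and the steel paperweight stays where it is.

Things in the scene. Friction and masses are not known exactly. Their poses are not given: they have to be found in the camera images.
- brush_center (a point): Flat brush lying on its side face: 140 mm long, pale wooden handle 22 mm wide and 24 mm thick, dark steel ferrule 22 mm long and 42 mm wide, pale bristle head 37 mm long, 44 mm wide and 20 mm thick; about 60 g. The point is the middle of its length, 12 mm above its underside; x runs along the brush towards the bristles, z up. The handle takes up x = -70 to +14 mm; grip it there across y, best at x = -10 mm.
- blower_center (a point): Dark rubber bulb blower standing on its flat base, nozzle up: round, 112 mm high, base 38 mm across, straight belly 56 mm across from 30 to 50 mm up, narrowing above 50 mm to a nozzle 16 mm across at 80 mm and 7 mm at the top; about 70 g. The point is on its axis at mid-belly, 40 mm above its underside; z up.
- loupe_center (a point): Loupe: upright cylinder 40 mm across and 54 mm high, clear foot, black barrel (40 mm across up to 44 mm), eyepiece 35 mm across above that; about 70 g. The point is on its axis, half-way up, 27 mm above its underside; z up.
- jar_center (a point): Wide glass jar with white lid, upright: 60 mm across with straight sides up to 46 mm, white lid 54 mm across from 51 to 64 mm (its top), about 160 g. The point is on its axis, half-way up, 32 mm above its underside; z up.
- bottle_center (a point): Slim amber glass bottle with white cap, upright: 36 mm across, 100 mm high, sides straight up to 62 mm, then narrowing to a neck 14 mm across at 78 mm and a cap 18 mm across; about 90 g. The point is on its axis, half-way up, 50 mm above its underside; z up.
- tray3: Grey tray (light floor, dark walls) with three bays, fixed: 184 mm (x) by 156 mm (y). Origin at the middle of its underside on the table; z up. Floor 4 mm thick, all walls and dividers 4 mm thick and 14 mm high above the table. Bays, as centre in the tray's frame and inner size: long bay at (0, -40) mm, 176 by 68 mm; larger short bay at (-36, +36) mm, 104 by 76 mm; smaller short bay at (+54, +36) mm, 68 by 76 mm.
- tray2: Grey tray (light floor, dark walls) with two bays, fixed: 158 mm (x) by 94 mm (y). Origin at the middle of its underside on the table; z up. Floor 4 mm thick, walls and divider 4 mm thick and 14 mm high above the table. Larger bay centred at (-32, 0) mm in the tray's frame, 86 by 86 mm; smaller bay centred at (+45, 0) mm, 60 by 86 mm.
- weight_center (a point): Round steel paperweight with a knob, 60 mm across and 50 mm high, standing loose on the paper to the left of the stock. The point is on its axis, half-way up, 25 mm above its underside. To be left alone.

How it is judged (in metres and radians):
At the end, for the whole second after the job is handed in: Three-bay tray: brush flat in the long bay (either way round), blower in the larger, loupe in the smaller short bay; two-bay tray: jar in the larger, bottle in the smaller bay. Each within its bay, on the floor (4 mm), upright (0.12 rad), brush along its bay (0.25 rad), released, at rest (x of brush_center in the frame of tray3 between -0.022 and 0.022 m and y of brush_center in the frame of tray3 between -0.055 and -0.025 m and z of brush_center in the frame of tray3 between 0.012 and 0.02 m and angle between each of brush_center, blower_center, loupe_center, jar_center, bottle_center's own z axis and vertical below 0.12 rad and angle between the x axis of brush_center and the x axis of tray3, either way round below 0.25 rad and x of blower_center in the frame of tray3 between -0.069 and -0.003 m and y of blower_center in the frame of tray3 between 0.017 and 0.055 m and z of blower_center in the frame of tray3 between 0.04 and 0.048 m and x of loupe_center in the frame of tray3 between 0.038 and 0.07 m and y of loupe_center in the frame of tray3 between 0.016 and 0.056 m and z of loupe_center in the frame of tray3 between 0.027 and 0.035 m and x of jar_center in the frame of tray2 between -0.047 and -0.017 m and y of jar_center in the frame of tray2 between -0.015 and 0.015 m and z of jar_center in the frame of tray2 between 0.032 and 0.04 m and x of bottle_center in the frame of tray2 between 0.031 and 0.059 m and y of bottle_center in the frame of tray2 between -0.027 and 0.027 m and z of bottle_center in the frame of tray2 between 0.05 and 0.058 m and linear speed of each of brush, blower, loupe, jar, bottle below 0.02 m/s); the robot touches nothing.
It fails at once if the paperweight is moved more than 15 mm (distance of weight_center from where it was at the start of the episode above 0.015 m).
It also fails if it takes over 144 s, if anything falls off the work surface, if the arm or the gripper's body presses on something with over 40 N, if the wrist force passes 120 N, or if a joint passes its speed limit or range.

### The arm

A 6-joint arm with a two-finger parallel gripper is mounted at the origin on the work surface. World frame = base frame: x ahead of the robot, y to its left, z up, the work surface at z = 0. Lengths are in mm, angles in rad, forces in N, time in s.
With the tool pointing down it reaches from about 350 to 775 mm from the base axis. Payload 7.3 kg.
Tool frame: the origin (TCP) lies midway between the tips of the shut fingers; the grasp point (between the pads) lies 19 mm behind it; z points along the fingers, y is the direction in which the jaws open and shut (so a half turn about z gives the same grasp; the last joint's range is limited). The gripper opens to 92 mm and grips with 3 to 60 N. Pads are 19 mm wide; open, the fingers measure 130 mm over their backs; the gripper's body (75 mm by 190 mm) begins 47 mm behind the grasp point.
Start: joints at [-0.146, 0.342, 1.524, -0, 1.275, -0.146], TCP at [525.021, 0.019, 204.441] pointing down, gripper open.
Joint ranges: [-2.53, 2.53], [-0.77, 2.02], [0.04, 2.7], [-1, 4.14], [0.28, 2.66], [-3.11, 3.11]. Speed limits (rad/s): [2.57, 2.57, 3.14, 3.14, 3.14, 3.14].

### API

Orientations are given as a unit quaternion [w, x, y, z].
In Python, from station import bot gives the robot as it stands. The module is installed in compiled form; this text tells all that it offers.
- The arm moves only by the shell command python3 -m crank 'ROWS'. ROWS is JSON, a list of rows, each a list of 7 numbers: the turn, a rotation vector about the tool's x, y, z in degrees, then the shift along the tool's x, y, z in mm, then the finger opening in mm, from 0 to 91.8. A call has exactly 8 rows; each row shifts and turns the pose as measured when the row begins, along the tool's axes as they then stand; what a row does not reach is not made up. A row lasts 1/12 s, in which the tool goes at most 41.7 mm and 7.16 degrees, less where a joint would pass 70% of its speed; a pose out of reach is approached as far as the arm can. A call is refused whole if a number of a shift passes 41.7 or a number of a turn 7.16, either way. A call with a gripper value outside its range is refused whole. The fingers move at their own pace and stop on an object; the grip force is fixed at half the most. Time passes only in rows, so rows that do not move let the fingers close, or fill a call up. It gives the time, the measured TCP pose, the force and the opening at its end, in the units of the state.
- bot.get_obs(): the state, without advancing time (a new reading comes with each control period).
- bot.read_camera(name): name is "scene" or "side" or "wrist"; returns (picture, depth): 384x512x3 uint8, blue, green, red; 384x512 float32, mm along the optical axis (not along the pixel's ray), 0 where there is no reading.
- bot.calibration(name): a dict with "K" (3x3 intrinsics, pixels), "camera_from_world" (4x4, takes a point from world to camera coordinates); the wrist camera has in their place "tool_from_camera" (4x4, takes a point from camera to tool coordinates, whose origin is the TCP and whose axes are the flange's). Camera axes: x right, y down, z forward; pixel columns grow to the right and rows downward; lengths in mm; the calibration is good to about 2 mm. A picture is of the moment at which its call begins: read the wrist's pose just before it. calibration takes no time and is no camera call.
- bot.hand_in(): hands the job in, once; it reports no verdict.
The state is a dict: "time": time; "joint_pos": joint angles; "joint_velocities": joint speeds; "joint_torque": joint torques, N m; "eef_pos": TCP position; "tcp_rot": TCP orientation; "force": force on the tool from outside, world axes, zero at the start; "moment": the same for the moment, N m; "opening": opening from 0.0 (shut) to 1.0 (fully open).
Only numpy, scipy, OpenCV 4.12 (cv2) and the standard library are available. Lean on these libraries where they do the work, as an engineer would, in place of code of your own. Each camera call takes 0.05 s, during which the arm holds its last target. There are 200 camera calls.

## Working session

There is one attempt and no reset: what is moved stays moved. The work goes in short steps, Python scripts to look and compute and a shell command to move; the robot and the scene stay as the last step left them, time stands still between calls to the robot, and variables do not carry over. Pictures are saved under pics/ and viewed, about 12 in all and at most 16, crops included, and the job is handed in when it is done.

```bash
mkdir -p pics; cat > h.py <<'E'
import numpy as np, cv2
from station import bot
def shot(n,f=None):
    o=bot.get_obs(); p,d=bot.read_camera(n); p=np.asarray(p)
    if f: cv2.imwrite('pics/'+f,p)
    return o,p,np.asarray(d)
from scipy.spatial.transform import Rotation as R
def campose(n,o=None):
    c=bot.calibration(n); K=np.array(c['K'])
    if n=='wrist':
        q=o['tcp_rot']; T=np.eye(4); T[:3,:3]=R.from_quat([q[1],q[2],q[3],q[0]]).as_matrix(); T[:3,3]=o['eef_pos']
        return K,T@np.array(c['tool_from_camera'])
    return K,np.linalg.inv(np.array(c['camera_from_world']))
def cloud(n,d,o=None):
    K,W=campose(n,o); v,u=np.mgrid[:d.shape[0],:d.shape[1]]
    P=np.stack([(u-K[0,2])/K[0,0]*d,(v-K[1,2])/K[1,1]*d,d],-1)
    X=P@W[:3,:3].T+W[:3,3]; X[d<=0]=np.nan; return X
def ray(n,u,v,z,o=None):
    K,W=campose(n,o); r=W[:3,:3]@np.linalg.solve(K,[u,v,1.]); c=W[:3,3]
    return c+r*(z-c[2])/r[2]
E
python3 - <<'E'
from h import *
for n in('scene','side','wrist'):
    o,p,d=shot(n,n+'0.png'); np.save(n+'0.npy',d); K,W=campose(n,o); print(n,K[0,0],W.round(2).tolist())
print({k:np.round(v,3).tolist() for k,v in o.items()})
a=cv2.imread('pics/scene0.png');b=cv2.imread('pics/side0.png')
E
```

```text
scene 358.27450944194226 [[0.53, 0.49, -0.69, 1187.83], [0.85, -0.32, 0.43, -370.74], [-0.01, -0.81, -0.58, 597.73], [0.0, 0.0, 0.0, 1.0]]
side 460.5515147494734 [[0.98, -0.11, 0.17, 360.99], [-0.2, -0.53, 0.82, -996.74], [0.0, -0.84, -0.54, 704.88], [0.0, 0.0, 0.0, 1.0]]
wrist 300.063066927549 [[1.0, 0.0, -0.0, 524.88], [0.0, -0.97, -0.25, 67.76], [-0.0, 0.25, -0.97, 384.0], [0.0, 0.0, 0.0, 1.0]]
{'time': 0.1, 'joint_pos': [-0.146, 0.343, 1.525, -0.0, 1.275, -0.146], 'joint_velocities': [-0.0, -0.001, -0.002, -0.001, 0.0, 0.001], 'joint_torque': [0.001, -43.2, -24.469, 0.072, 0.053, -0.0], 'eef_pos': [524.605, 0.058, 203.812], 'tcp_rot': [-0.001, 0.707, 0.707, -0.0], 'force': [0.608, 0.1, 0.118], 'moment': [-0.064, -0.045, 0.018], 'opening': 1.001}
```

View pics/scene0.png

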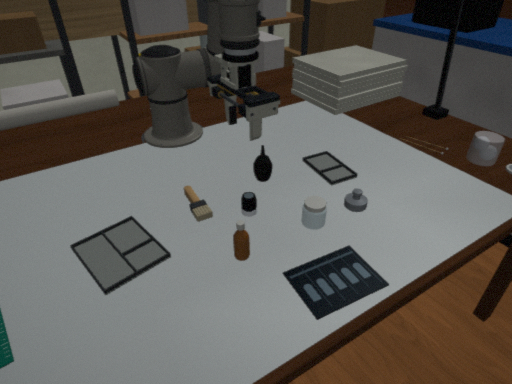

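View pics/side0.png

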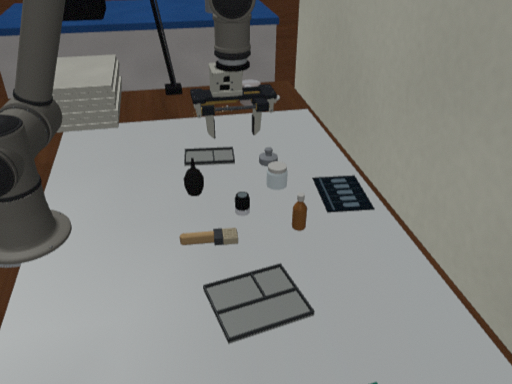

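The scene view shows tray3 at about (120,250), tray2 at (330,167), brush at (198,202), blower at (263,166), loupe at (249,203), jar at (314,212), bottle at (242,241) and the weight at (356,200). The side view shows the same things unobstructed. Next I'll get positions from depth.

```bash
python3 - <<'E'
from h import *
from scipy import ndimage as N
def circ(P):
    A=np.c_[2*P[:,:2],np.ones(len(P))]; s=np.linalg.lstsq(A,(P[:,:2]**2).sum(1),rcond=None)[0]
    return s[:2],np.sqrt(s[2]+s[0]**2+s[1]**2)
for n in('scene','side'):
    p=cv2.imread(f'pics/{n}0.png');d=np.load(n+'0.npy');X=cloud(n,d)
    x,y,z=X[...,0],X[...,1],X[...,2]
    ws=(x>330)&(x<900)&(abs(y)<600)
    t=ws&(p.min(-1)>150)&(abs(z)<15); print(n,'table z',np.nanmedian(z[t]))
    m=ws&(z>7)&(z<125); L,k=N.label(m,np.ones((3,3)))
    for i in range(1,k+1):
        q=L==i
        if q.sum()<25: continue
        P=X[q]; v,u=np.argwhere(q).mean(0)
        top=P[P[:,2]>P[:,2].max()-6]
        c,r=circ(P) ; mr=cv2.minAreaRect(P[:,:2].astype(np.float32))
        print('px',(int(u),int(v)),q.sum(),'zmax %.0f'%P[:,2].max(),'mean',P.mean(0)[:2].round(),'top',top.mean(0)[:2].round(),'circ',c.round(),round(r),'rect',np.round(mr[0]),np.round(mr[1]),round(mr[2]), 'bgr',p[q].mean(0).round())
E
```

```text
scene table z 2.482569163527387
px (262, 166) 444 zmax 115 mean [443. 107.] top [431. 115.] circ [438. 110.] 17 rect [438. 109.] [53. 39.] 57 bgr [19. 19. 19.]
px (329, 167) 479 zmax 20 mean [503. 316.] top [505. 316.] circ [498. 315.] 65 rect [497. 316.] [ 96. 162.] 84 bgr [48. 48. 46.]
px (197, 204) 485 zmax 29 mean [ 466. -113.] top [ 443. -109.] circ [ 454. -109.] 43 rect [ 445. -111.] [ 44. 140.] 88 bgr [65. 81. 89.]
px (355, 200) 388 zmax 52 mean [684. 244.] top [678. 251.] circ [681. 247.] 20 rect [680. 249.] [59. 53.] 40 bgr [81. 79. 75.]
px (248, 203) 321 zmax 58 mean [555.  -7.] top [547.  -3.] circ [549.  -4.] 15 rect [549.  -4.] [38. 36.] 19 bgr [44. 43. 41.]
px (313, 211) 689 zmax 69 mean [680. 104.] top [671. 113.] circ [673. 110.] 23 rect [671. 111.] [56. 57.] 87 bgr [116. 116. 111.]
px (121, 252) 1105 zmax 19 mean [ 524. -327.] top [ 525. -330.] circ [ 517. -334.] 87 rect [ 514. -330.] [188. 157.] 11 bgr [42. 42. 39.]
px (240, 241) 517 zmax 103 mean [ 682. -102.] top [675. -98.] circ [ 678. -100.] 12 rect [ 678. -100.] [35. 28.] 61 bgr [39. 55. 72.]
side table z 1.1695487570930254
px (199, 169) 826 zmax 116 mean [455. 188.] top [428. 113.] circ [466. 220.] 124 rect [488. 225.] [290. 158.] 86 bgr [42. 42. 41.]
px (273, 168) 728 zmax 69 mean [666. 145.] top [666. 112.] circ [672. 170.] 75 rect [671. 182.] [201.  60.] 87 bgr [122. 121. 117.]
px (241, 202) 305 zmax 58 mean [542. -12.] top [543.  -4.] circ [543.  -5.] 15 rect [544.  -5.] [41. 37.] 18 bgr [51. 50. 47.]
px (299, 212) 424 zmax 103 mean [ 668. -107.] top [671. -99.] circ [ 669. -104.] 11 rect [ 670. -103.] [34. 29.] 4 bgr [47. 67. 89.]
px (210, 235) 720 zmax 28 mean [ 446. -115.] top [ 429. -110.] circ [ 443. -110.] 42 rect [ 441. -112.] [ 48. 140.] 89 bgr [ 78.  96. 107.]
px (257, 300) 1385 zmax 18 mean [ 513. -335.] top [ 512. -334.] circ [ 512. -333.] 84 rect [ 513. -330.] [186. 159.] 11 bgr [58. 57. 55.]
```

Positions (x, y in mm):

| Item | Position | Yaw |
|---|---|---|
| Blower | about (432, 113) | – |
| Loupe | (546, -4) | – |
| Jar | (671, 112) | – |
| Bottle | (674, -99) | – |
| Brush | (443, -111) | about -1° |
| Tray3 | (514, -330) | +11° |
| Tray2 | (498, 316) | -6° |

I'll go over the brush first and turn the jaws across it.

```bash
python3 -m crank '[[0,0,0,-22,-18,0,60],[0,0,0,-22,-18,0,60],[0,0,0,-22,-18,0,60],[0,0,0,-22,-18,0,60],[0,0,0,-22,-18,0,60],[0,0,7.1,0,0,0,60],[0,0,7.1,0,0,0,60],[0,0,7.1,0,0,0,60]]'
python3 -m crank '[[0,0,7.1,0,0,0,60],[0,0,7.1,0,0,0,60],[0,0,7.1,0,0,0,60],[0,0,7.1,0,0,0,60],[0,0,7.1,0,0,0,60],[0,0,7.1,0,0,0,60],[0,0,7.1,0,0,0,60],[0,0,7.1,0,0,0,60]]'
cat >> h.py <<'E'
def st():
    o=bot.get_obs(); q=o['tcp_rot']; M=R.from_quat([q[1],q[2],q[3],q[0]]).as_matrix()
    print('t',round(o['time'],2),'tcp',np.round(o['eef_pos'],1),'toolx',M[:,0].round(3),'toolz',M[:,2].round(3),'yaw',round(np.degrees(np.arctan2(M[1,0],M[0,0])),1),'j',np.round(o['joint_pos'],2),'F',np.round(o['force'],1),'op',round(o['opening']*91.8,1)); return o,M
E
python3 -c "
from h import *
st(); shot('wrist','w1.png')"
```

```text
time: 0.82
eef_pos: [429.2, -113.6, 201.3]
tcp_rot: [-0.002, 0.825, 0.564, -0.002]
force: [0.4, 0.0, -0.4]
opening: 0.655
time: 1.48
eef_pos: [427.2, -113.8, 199.8]
tcp_rot: [-0.002, 0.995, 0.1, -0.004]
force: [-0.4, -0.1, 0.3]
opening: 0.654
t 1.48 tcp [ 427.2 -113.8  199.8] toolx [ 0.98   0.199 -0.008] toolz [-0.009  0.003 -1.   ] yaw 11.5 j [-0.43  0.2   1.73 -0.    1.22  0.94] F [-0.4 -0.1  0.3] op 60.0
```

View pics/w1.png

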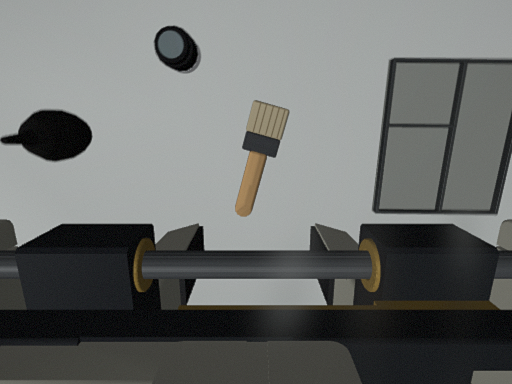

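The wrist view shows the brush from its handle end (243,213) to its bristles (270,102). Tray3 runs from x=375 to past the right edge, the loupe is at (175,48) and the blower at (60,135). Next I'll measure the brush axis and aim.

```bash
python3 - <<'E'
from h import *
o,M=st(); p=cv2.imread('pics/w1.png')
hsv=cv2.cvtColor(p,cv2.COLOR_BGR2HSV)
m=((hsv[...,1]>70)&(hsv[...,2]>70)).astype(np.uint8); m[225:]=0; m[:,:220]=0; m[:,310:]=0
v,u=np.nonzero(m); g=np.array([ray('wrist',a,b,22,o)[:2] for a,b in zip(u,v)])
h=g[g[:,0]<450]; c=h.mean(0); w,V=np.linalg.eigh(np.cov(h.T)); a=V[:,1]*np.sign(V[0,1])
print(len(g),c,'yaw',np.degrees(np.arctan2(a[1],a[0])))
t=(g-c)@a; print('ends',c+a*t.min(),c+a*t.max(),t.max()-t.min(), 'width',np.ptp((h-c)@[-a[1],a[0]]))
e=c+a*t.min(); gp=e+a*60; print('grip',gp,'shift world',gp-o['eef_pos'][:2],'tool',M[:2,:2].T@(gp-o['eef_pos'][:2]))
E
```

```text
t 1.53 tcp [ 427.2 -113.8  199.8] toolx [ 0.981  0.192 -0.008] toolz [-0.009  0.003 -1.   ] yaw 11.1 j [-0.43  0.2   1.73 -0.    1.22  0.94] F [ 0.3 -0.4 -0.2] op 60.1
1208 [ 413.26851594 -106.60234033] yaw -4.4011770608134695
ends [ 372.68273686 -103.47859611] [ 509.31748947 -113.99489093] 137.0388560905773 width 21.03210650239971
grip [ 432.50580741 -108.08296678] shift world [5.32317321 5.73960168] tool [ 6.32530097 -4.61181702]
```

```bash
python3 -m crank '[[0,0,0,8,-5,0,60],[0,0,5.2,0,0,0,60],[0,0,5.2,0,0,20,60],[0,0,5.2,0,0,30,60],[0,0,0,0,0,35,60],[0,0,0,0,0,35,60],[0,0,0,0,0,25,60],[0,0,0,0,0,0,60]]'
python3 -c "
from h import *
o,M=st(); print('err tool',M.T@(np.array([432.5,-108.1,5])-o['eef_pos']))"
```

```text
time: 2.2
eef_pos: [435.4, -107.5, 51.6]
tcp_rot: [-0.0, 0.999, -0.035, -0.001]
force: [-0.6, 0.5, 0.6]
opening: 0.652
t 2.2 tcp [ 435.4 -107.5   51.6] toolx [ 0.998 -0.07  -0.002] toolz [-0.002  0.    -1.   ] yaw -4.0 j [-0.41  0.41  1.93 -0.    0.81  1.23] F [-0.6  0.5  0.6] op 59.9
err tool [-2.73279715  0.80438765 46.64032792]
```

```bash
python3 -m crank '[[0,0,0.4,-2.7,0.8,20,60],[0,0,0,0,0,15,60],[0,0,0,0,0,8,60],[0,0,0,0,0,4,60],[0,0,0,0,0,0,15],[0,0,0,0,0,0,15],[0,0,0,0,0,0,15],[0,0,0,0,0,0,15]]'
python3 -m crank '[[0,0,0,0,0,0,15],[0,0,0,0,0,0,15],[0,0,0,0,0,0,15],[0,0,0,0,0,-10,15],[0,0,0,0,0,-20,15],[0,0,0,0,0,-20,15],[0,0,0,0,0,-10,15],[0,0,0,0,0,0,15]]'
python3 -c "
from h import *
o,M=st()"
```

```text
time: 2.87
eef_pos: [436.3, -109.7, 8.5]
tcp_rot: [0.001, 0.999, -0.033, 0.002]
force: [-0.5, 0.3, 0.5]
opening: 0.413
time: 3.53
eef_pos: [436.2, -109.5, 72.2]
tcp_rot: [0.001, 0.999, -0.033, 0.002]
force: [0.8, -0.3, 0.3]
opening: 0.16
t 3.53 tcp [ 436.2 -109.5   72.2] toolx [ 0.998 -0.066  0.005] toolz [ 0.004 -0.003 -1.   ] yaw -3.8 j [-0.42  0.37  1.91 -0.    0.86  1.22] F [ 0.8 -0.3  0.3] op 14.6
```

The opening reads 14.6 mm, though the handle is 22 mm wide, so I may have missed it. I'll take a look.

```bash
python3 -c "
from h import *
o,p,d=shot('side'); cv2.imwrite('pics/s1.png',cv2.resize(p[60:300,130:330],None,fx=2.5,fy=2.5))"
```

```text
(no output)
```

View pics/s1.png

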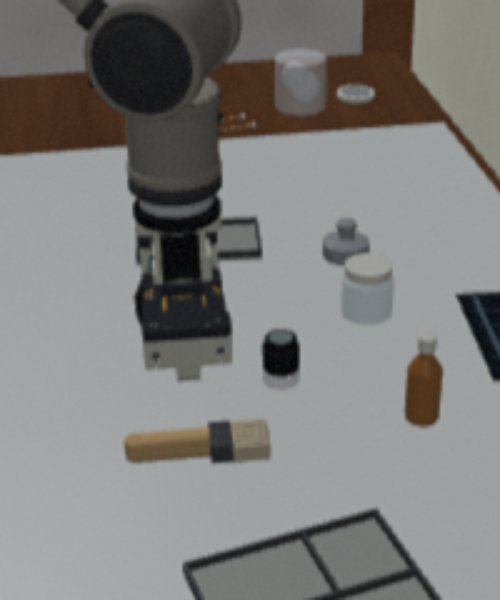

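The brush is still lying where it was, at crop (125–270, 440). I lifted before the fingers had closed: they move only about 5.5 mm per row. I'll descend again and wait longer.

```bash
python3 -m crank '[[0,0,0,-3,-1,0,42],[0,0,0,0,0,0,42],[0,0,0,0,0,0,42],[0,0,0,0,0,0,42],[0,0,0,0,0,0,42],[0,0,0,0,0,20,42],[0,0,0,0,0,20,42],[0,0,0,0,0,15,42]]'
python3 -m crank '[[0,0,0,0,0,9,42],[0,0,0,0,0,5,42],[0,0,0,0,0,0,15],[0,0,0,0,0,0,15],[0,0,0,0,0,0,15],[0,0,0,0,0,0,15],[0,0,0,0,0,0,15],[0,0,0,0,0,0,15]]'
python3 -m crank '[[0,0,0,0,0,0,10],[0,0,0,0,0,-10,10],[0,0,0,0,0,-20,10],[0,0,0,0,0,-20,10],[0,0,0,0,0,-10,10],[0,0,0,0,0,-10,10],[0,0,0,0,0,0,10],[0,0,0,0,0,0,10]]'
python3 -c "
from h import *
o,M=st(); 
a=np.radians(11)
c=np.array([514,-330])+np.array([[np.cos(a),-np.sin(a)],[np.sin(a),np.cos(a)]])@np.array([-10,-40])
print(c,M.T@(np.r_[c,80]-o['eef_pos']))"
```

```text
time: 4.25
eef_pos: [433.2, -108.3, 14.0]
tcp_rot: [0.001, 0.999, -0.033, 0.003]
force: [0.8, -0.3, 0.6]
opening: 0.457
time: 4.92
eef_pos: [432.0, -107.9, -2.9]
tcp_rot: [0.001, 0.999, -0.033, 0.0]
force: [0.5, 0.0, -1.4]
opening: 0.229
time: 5.58
eef_pos: [431.9, -107.7, 71.3]
tcp_rot: [0.001, 0.999, -0.033, 0.001]
force: [-0.8, 0.6, -0.0]
opening: 0.232
t 5.58 tcp [ 431.9 -107.7   71.3] toolx [ 0.998 -0.066  0.002] toolz [ 0.002 -0.002 -1.   ] yaw -3.8 j [-0.42  0.37  1.92 -0.    0.85  1.22] F [-0.8  0.6 -0. ] op 21.3
[ 511.81608798 -371.17317729] [ 97.14789209 257.60906152  -8.04903611]
```

Gripped at 21.3 mm. Now carrying it over the long bay.

```bash
python3 -m crank '[[0,0,0,12,32,-6,10],[0,0,0,12,32,-6,10],[0,0,0,12,32,0,10],[0,0,0,12,32,0,10],[0,0,0,12,32,0,10],[0,0,0,12,32,0,10],[0,0,0,12,32,0,10],[0,0,0,12,32,0,10]]'
python3 -m crank '[[0,0,-4,0,0,0,10],[0,0,-4,0,0,0,10],[0,0,-4,0,0,0,10],[0,0,-3,0,0,0,10],[0,0,0,0,0,0,10],[0,0,0,0,0,0,10],[0,0,0,0,0,0,10],[0,0,0,0,0,0,10]]'
python3 -c "
from h import *
o,M=st(); shot('wrist','w2.png')
a=np.radians(11)
c=np.array([514,-330])+np.array([[np.cos(a),-np.sin(a)],[np.sin(a),np.cos(a)]])@np.array([-10,-40])
print(c,M.T@(np.r_[c,80]-o['eef_pos']))"
```

```text
time: 6.25
eef_pos: [509.2, -371.4, 75.9]
tcp_rot: [-0.004, 1.0, -0.029, -0.004]
force: [1.4, -0.1, -1.6]
opening: 0.236
time: 6.92
eef_pos: [506.6, -378.7, 64.3]
tcp_rot: [-0.007, 0.995, 0.102, -0.007]
force: [0.2, 0.6, 0.3]
opening: 0.232
t 6.92 tcp [ 506.6 -378.7   64.3] toolx [ 0.979  0.203 -0.013] toolz [-0.016  0.013 -1.   ] yaw 11.7 j [-0.76  0.68  1.36 -0.    1.12  0.61] F [0.2 0.6 0.3] op 21.3
[ 511.81608798 -371.17317729] [  6.41684417  -6.60406906 -15.7167609 ]
```

View pics/w2.png

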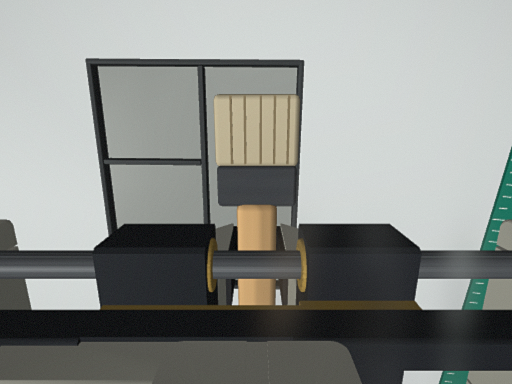

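The wrist view shows the brush held straight. The tray's far wall runs from (88,60) to (303,62), the long divider is at (203,66) and the short divider at (103–203,161). I'll cast rays at these on z=14.

```bash
python3 -c "
from h import *
o,M=st()
P={k:ray('wrist',u,v,14,o)[:2] for k,(u,v) in dict(A=(88,60),B=(303,62),D=(203,65),E=(105,161),F=(298,200),G=(203,161),H=(209,215)).items()}
for k,v in P.items(): print(k,v.round(1))
ab=P['A']-P['B']; print(np.linalg.norm(ab),'yaw',np.degrees(np.arctan2(-ab[0],ab[1])))
x=(P['A']-P['E']);print('yawE',np.degrees(np.arctan2(x[1],x[0])))
y=ab/np.linalg.norm(ab); xx=np.array([y[1],-y[0]]); c=(P['A']+P['B'])/2-92*xx; print('centre',c)
t=c-10*xx-40*y; print(t,M.T@(np.r_[t,10]-o['eef_pos']))
"
```

```text
t 6.97 tcp [ 506.6 -378.7   64.3] toolx [ 0.979  0.203 -0.013] toolz [-0.016  0.013 -1.   ] yaw 11.7 j [-0.76  0.68  1.36 -0.    1.12  0.61] F [-0.   0.9 -0.6] op 21.4
A [ 587.  -238.7]
B [ 616.3 -388.5]
D [ 600.2 -319.5]
E [ 516.9 -255.7]
F [ 517.3 -409.2]
G [ 532.5 -330.2]
H [ 490.1 -341.9]
152.64268702330156 yaw 11.078202250863926
yawE 13.686817016691592
centre [ 511.39464977 -331.2371696 ]
[ 509.26693649 -372.41328934] [ 4.55805976 -4.71056495 54.30446385]
```

```bash
python3 -m crank '[[-0.9,0.75,0.6,5,-5.5,0,10],[0,0,0,0,0,12,10],[0,0,0,0,0,14,10],[0,0,0,0,0,10,10],[0,0,0,0,0,6,10],[0,0,0,0,0,4,10],[0,0,0,0,0,0,10],[0,0,0,0,0,0,10]]'
python3 -c "
from h import *
o,M=st(); print(M.T@(np.r_[510.5,-371.8,8]-o['eef_pos']))"
```

```text
time: 7.63
eef_pos: [510.4, -372.5, 13.9]
tcp_rot: [-0.0, 0.995, 0.096, -0.0]
force: [-0.8, 0.5, -0.5]
opening: 0.236
t 7.63 tcp [ 510.4 -372.5   13.9] toolx [ 0.982  0.191 -0.001] toolz [-0.001 -0.    -1.   ] yaw 11.0 j [-0.75  0.73  1.43 -0.    0.99  0.63] F [-0.8  0.5 -0.5] op 21.7
[ 0.25217455 -0.63191388  5.88942161]
```

```bash
python3 -m crank '[[0,0,0,0,-0.6,6,10],[0,0,0,0,0,0,10],[0,0,0,0,0,0,27],[0,0,0,0,0,0,27],[0,0,0,0,0,0,27],[0,0,0,0,0,0,27],[0,0,0,0,0,-10,30],[0,0,0,0,0,-20,40]]'
python3 -m crank '[[0,0,0,0,0,-30,60],[0,0,0,0,0,-30,60],[0,0,0,0,-24,-30,60],[0,0,0,0,-30,-30,60],[0,0,0,0,-41,0,60],[0,0,0,0,-41,0,60],[0,0,0,0,-41,0,60],[0,0,0,0,-41,0,60]]'
python3 -c "
from h import *
o,M=st(); shot('wrist','w3.png'); print(M.T@(np.r_[546,-4,140]-o['eef_pos']))"
```

```text
time: 8.3
eef_pos: [509.2, -371.3, 36.8]
tcp_rot: [-0.001, 0.995, 0.096, -0.002]
force: [0.6, 0.6, -0.4]
opening: 0.36
time: 8.97
eef_pos: [470.3, -160.2, 173.3]
tcp_rot: [0.006, 0.996, 0.091, 0.006]
force: [0.8, 0.4, 1.0]
opening: 0.651
t 8.97 tcp [ 470.3 -160.2  173.3] toolx [0.984 0.18  0.012] toolz [ 0.014 -0.01  -1.   ] yaw 10.4 j [-0.48  0.31  1.66 -0.    1.15  0.91] F [0.8 0.4 1. ] op 59.8
[ 102.25984036 -140.35915009   32.73054778]
```

View pics/w3.png

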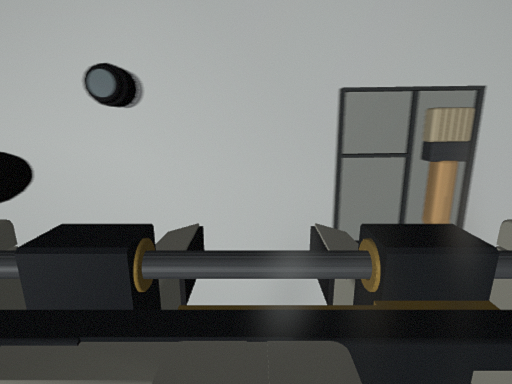

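The brush lies in the long bay, at (440,160) in the wrist view. Next is the loupe.

```bash
python3 -m crank '[[0.8,-0.7,0,24,-32,10,65],[0,0,0,24,-32,15,65],[0,0,0,24,-32,15,65],[0,0,0,20,-28,0,65],[0,0,0,5,-7,0,65],[0,0,0,0,0,0,65],[0,0,0,0,0,0,65],[0,0,0,0,0,0,65]]'
python3 -c "
from h import *
o,p,d=shot('wrist'); print(ray('wrist',100,85,54,dict(eef_pos=[470.3,-160.2,173.3],tcp_rot=[0.006,.996,.091,.006])))
o,M=st(); print(M.T@(np.r_[545,-4,14]-o['eef_pos']))
p,d=bot.read_camera('side'); X=cloud('side',np.asarray(d)); m=(X[...,2]>20)&(X[...,2]<70)&(abs(X[...,0]-545)<30)&(abs(X[...,1]+4)<30); print(np.nanmean(X[m],0),m.sum())
"
```

```text
time: 9.68
eef_pos: [539.6, -4.6, 143.0]
tcp_rot: [-0.0, 0.996, 0.094, 0.004]
force: [0.7, -0.5, -0.2]
opening: 0.71
[541.50442882   0.68351362  54.        ]
t 9.73 tcp [539.6  -5.  143. ] toolx [0.982 0.187 0.009] toolz [ 0.009  0.001 -1.   ] yaw 10.8 j [-0.15  0.42  1.58  0.    1.13  1.23] F [ 0.2  0.2 -0. ] op 65.1
[ 4.38316749e+00 -1.57213822e-02  1.29082030e+02]
[542.09072044 -11.18172146  42.68655313] 245
```

```bash
python3 -m crank '[[0,-0.4,0,3,0,20,65],[0,0,0,0,0,35,65],[0,0,0,0,0,35,65],[0,0,0,0,0,20,65],[0,0,0,0,0,9,65],[0,0,0,0,0,5,65],[0,0,0,0,0,0,35],[0,0,0,0,0,0,35]]'
python3 -m crank '[[0,0,0,0,0,0,30],[0,0,0,0,0,0,30],[0,0,0,0,0,0,30],[0,0,0,0,0,0,30],[0,0,0,0,0,0,30],[0,0,0,0,0,0,30],[0,0,0,0,0,0,30],[0,0,0,0,0,0,30]]'
python3 -c "
from h import *
o,M=st()"
```

```text
time: 10.45
eef_pos: [545.6, -14.9, 20.2]
tcp_rot: [0.002, 0.996, 0.087, 0.006]
force: [0.2, 1.3, 0.9]
opening: 0.61
time: 11.12
eef_pos: [549.1, -15.6, 25.7]
tcp_rot: [0.003, 0.996, 0.087, 0.011]
force: [0.0, -0.8, -1.3]
opening: 0.396
t 11.12 tcp [549.1 -15.6  25.7] toolx [0.985 0.173 0.021] toolz [ 0.022 -0.005 -1.   ] yaw 10.0 j [-0.17  0.58  1.69 -0.    0.85  1.23] F [ 0.  -0.8 -1.3] op 36.4
```

The pose drifted and the opening is 36.4 mm, not 40, so I'll check.

```bash
python3 -c "
from h import *
o,p,d=shot('side'); a=cv2.resize(p[100:250,150:350],None,fx=2,fy=2); o,p,d=shot('scene'); b=cv2.resize(p[120:270,150:350],None,fx=2,fy=2)
cv2.imwrite('pics/c1.png',np.vstack([a,b])); st()"
```

```text
t 11.22 tcp [549.1 -15.6  25.7] toolx [0.985 0.173 0.02 ] toolz [ 0.022 -0.004 -1.   ] yaw 10.0 j [-0.17  0.58  1.69 -0.    0.85  1.23] F [ 0.4  0.7 -1.2] op 36.6
```

View pics/c1.png

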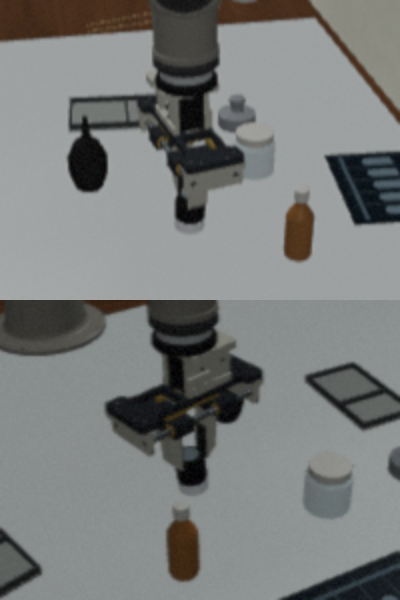

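The fingers hold the loupe by its eyepiece and it is upright. I'll reopen, level the tool, lower 11 mm and grip the barrel.

```bash
python3 -m crank '[[0,0,0,0,0,0,62],[0,0,0,0,0,0,62],[0,0,0,0,0,0,62],[0,0,0,0,0,0,62],[0,-1.2,0,0,0,0,62],[0,0,0,0,0,7,62],[0,0,0,0,0,4,62],[0,0,0,0,0,0,62]]'
python3 -c "
from h import *
st()"
python3 -m crank '[[0,0,0,0,0,0,34],[0,0,0,0,0,0,34],[0,0,0,0,0,0,34],[0,0,0,0,0,0,34],[0,0,0,0,0,0,34],[0,0,0,0,0,0,34],[0,0,0,0,0,0,34],[0,0,0,0,0,0,34]]'
python3 -c "
from h import *
st()"
```

```text
time: 11.88
eef_pos: [549.2, -15.8, 13.6]
tcp_rot: [0.004, 0.996, 0.087, 0.0]
force: [0.7, 0.6, -0.7]
opening: 0.682
t 11.88 tcp [549.2 -15.8  13.6] toolx [ 0.985  0.173 -0.   ] toolz [ 0.001 -0.008 -1.   ] yaw 10.0 j [-0.16  0.61  1.68 -0.01  0.85  1.24] F [ 0.7  0.6 -0.7] op 62.6
time: 12.55
eef_pos: [548.3, -15.7, 12.9]
tcp_rot: [0.004, 0.996, 0.087, -0.0]
force: [0.5, 0.5, -0.3]
opening: 0.423
t 12.55 tcp [548.3 -15.7  12.9] toolx [ 0.985  0.173 -0.001] toolz [ 0.001 -0.008 -1.   ] yaw 10.0 j [-0.16  0.61  1.69 -0.01  0.85  1.24] F [ 0.5  0.5 -0.3] op 38.9
```

```bash
python3 -m crank '[[0,0,0,0,0,-12,34],[0,0,0,0,0,-20,34],[0,0,0,0,0,-20,34],[0,0,0,-5,33,-5,34],[0,0,0,-5,33,0,34],[0,0,0,-5,33,0,34],[0,0,0,-5,33,0,34],[0,0,0,-5,33,0,34]]'
python3 -m crank '[[0,0,0,-5,33,0,34],[0,0,0,-5,33,0,34],[0,0,0,0,20,0,34],[0,0,0,0,6,0,34],[0,0,0,0,0,0,34],[0,0,0,0,0,0,34],[0,0,0,0,0,0,34],[0,0,0,0,0,0,34]]'
python3 -c "
from h import *
o,M=st();print(M.T@(np.r_[559,-285,18]-o['eef_pos']))"
```

```text
time: 13.22
eef_pos: [552.4, -180.9, 74.1]
tcp_rot: [0.003, 0.996, 0.093, -0.0]
force: [0.1, -0.0, -0.5]
opening: 0.422
time: 13.88
eef_pos: [557.9, -281.6, 74.3]
tcp_rot: [0.004, 0.996, 0.09, -0.001]
force: [-0.4, 0.7, -0.4]
opening: 0.425
t 13.88 tcp [ 557.9 -281.6   74.3] toolx [ 0.984  0.179 -0.002] toolz [-0.001 -0.007 -1.   ] yaw 10.3 j [-0.59  0.64  1.4  -0.01  1.09  0.81] F [-0.4  0.7 -0.4] op 39.0
[ 0.59047267  3.10934396 56.36055777]
```

```bash
python3 -m crank '[[0.4,0,0,0.6,3,12,34],[0,0,0,0,0,18,34],[0,0,0,0,0,12,34],[0,0,0,0,0,7,34],[0,0,0,0,0,4,34],[0,0,0,0,0,2,34],[0,0,0,0,0,0,34],[0,0,0,0,0,0,34]]'
python3 -c "
from h import *
o,M=st();print(M.T@(np.r_[559,-285,17]-o['eef_pos']))"
```

```text
time: 14.55
eef_pos: [561.3, -278.5, 17.1]
tcp_rot: [-0.0, 0.996, 0.094, 0.0]
force: [-0.3, 0.3, -0.6]
opening: 0.423
t 14.55 tcp [ 561.3 -278.5   17.1] toolx [0.982 0.188 0.   ] toolz [-0.     0.001 -1.   ] yaw 10.8 j [-0.58  0.71  1.44  0.    0.99  0.8 ] F [-0.3  0.3 -0.6] op 38.9
[-3.52186326  5.91747554  0.09675627]
```

```bash
python3 -m crank '[[0,0,0,-2,3,-3,34],[0,0,0,-1,3,0,34],[0,0,0,0,0,2,34],[0,0,0,0,0,0,34],[0,0,0,0,0,0,55],[0,0,0,0,0,0,55],[0,0,0,0,0,0,55],[0,0,0,0,0,0,55]]'
python3 -c "
from h import *
o,M=st()"
python3 -m crank '[[0,0,0,0,0,-12,60],[0,0,0,0,0,-25,60],[0,0,0,0,0,-30,60],[0,0,0,0,0,-30,60],[0,0,0,0,0,-25,60],[0,0,0,0,-24,0,60],[0,0,0,0,-24,0,60],[0,0,0,0,-24,0,60]]'
python3 -c "
from h import *
o,M=st();shot('wrist','w4.png');print(M.T@(np.r_[672,-100,140]-o['eef_pos']))"
```

```text
time: 15.22
eef_pos: [560.0, -286.2, 19.2]
tcp_rot: [0.0, 0.996, 0.094, 0.001]
force: [-0.2, 0.6, -1.6]
opening: 0.597
t 15.22 tcp [ 560.  -286.2   19.2] toolx [0.982 0.188 0.002] toolz [ 0.002 -0.    -1.   ] yaw 10.8 j [-0.59  0.71  1.44  0.    0.99  0.79] F [-0.2  0.6 -1.6] op 54.8
time: 15.88
eef_pos: [546.7, -217.9, 153.1]
tcp_rot: [0.002, 0.996, 0.092, 0.003]
force: [-0.3, 1.5, 0.0]
opening: 0.66
t 15.88 tcp [ 546.7 -217.9  153.1] toolx [0.983 0.183 0.005] toolz [ 0.006 -0.003 -1.   ] yaw 10.5 j [-0.51  0.5   1.43  0.    1.21  0.88] F [-0.3  1.5  0. ] op 60.6
[144.64196179 -93.13205204  13.42279056]
```

View pics/w4.png

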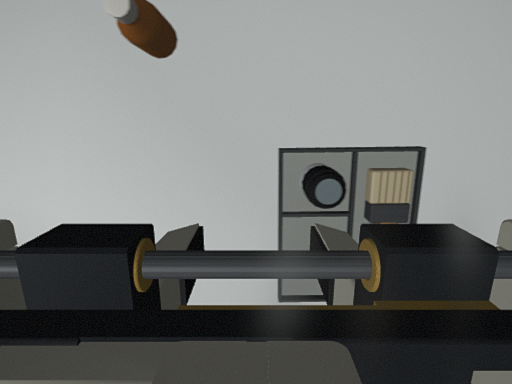

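The loupe stands in the small bay at (325,187). The bottle is at about (148,27). Moving to it.

```bash
python3 -m crank '[[0,0,0,24,-16,0,66],[0,0,0,24,-16,0,66],[0,0,0,24,-16,0,66],[0,0,0,24,-16,0,66],[0,0,0,24,-16,0,66],[0,0,0,14,-9,0,66],[0,0,0,4,-3,0,66],[0,0,0,0,0,0,66]]'
python3 -m crank '[[0,0,0,0,0,0,66],[0,0,0,0,0,0,66],[0,0,0,0,0,0,66],[0,0,0,0,0,0,66],[0,0,0,0,0,0,66],[0,0,0,0,0,0,66],[0,0,0,0,0,0,66],[0,0,0,0,0,0,66]]'
python3 -c "
from h import *
o,M=st();print(M.T@(np.r_[672,-100,37]-o['eef_pos']))
p,d=bot.read_camera('side'); X=cloud('side',np.asarray(d)); m=(X[...,2]>10)&(X[...,2]<60)&(abs(X[...,0]-672)<35)&(abs(X[...,1]+100)<35); print(np.nanmean(X[m],0),m.sum())
o,p,d=shot('wrist'); h=cv2.cvtColor(p,cv2.COLOR_BGR2HSV); m=((h[...,1]>120)&(h[...,2]>40)).astype(np.uint8); m[225:]=0
n,L,S,C=cv2.connectedComponentsWithStats(m); print(S[1:][S[1:,4]>80]) 
"
```

```text
time: 16.6
eef_pos: [668.5, -89.3, 163.0]
tcp_rot: [0.002, 0.996, 0.094, 0.005]
force: [-0.8, -0.5, -0.2]
opening: 0.72
time: 17.27
eef_pos: [665.1, -94.8, 164.7]
tcp_rot: [0.002, 0.996, 0.091, 0.005]
force: [-0.3, -0.1, -0.6]
opening: 0.722
t 17.27 tcp [665.1 -94.8 164.7] toolx [0.983 0.182 0.009] toolz [ 0.01  -0.004 -1.   ] yaw 10.5 j [-0.25  0.64  1.14 -0.    1.35  1.13] F [-0.3 -0.1 -0.6] op 66.3
[  4.68703532   5.62700163 127.7997674 ]
[ 666.94945171 -109.76881491   35.20168512] 236
[[243 161  35  38 741]]
```

```bash
python3 -m crank '[[0,-0.5,0,5,5,0,66],[0,0,0,0,0,20,66],[0,0,0,0,0,30,66],[0,0,0,0,0,25,66],[0,0,0,0,0,12,66],[0,0,0,0,0,4,66],[0,0,0,0,0,0,66],[0,0,0,0,0,0,66]]'
python3 -c "
from h import *
o,M=st();print(M.T@(np.r_[672,-99,37]-o['eef_pos']))
o,p,d=shot('wrist'); h=cv2.cvtColor(p,cv2.COLOR_BGR2HSV); m=((h[...,1]>120)&(h[...,2]>40)).astype(np.uint8); m[225:]=0
n,L,S,C=cv2.connectedComponentsWithStats(m); print(S[1:][S[1:,4]>80]); print(campose('wrist',o)[0]) 
"
```

```text
time: 18.03
eef_pos: [673.3, -99.2, 72.5]
tcp_rot: [0.004, 0.996, 0.092, 0.003]
force: [0.1, -0.3, 1.5]
opening: 0.72
t 18.03 tcp [673.3 -99.2  72.5] toolx [0.983 0.183 0.005] toolz [ 0.006 -0.007 -1.   ] yaw 10.5 j [-0.26  0.74  1.22 -0.01  1.18  1.13] F [ 0.1 -0.3  1.5] op 66.1
[-1.39039634 -0.70309759 35.44091812]
[[ 229  182   50   43 1662]]
[[300.06306693   0.         256.4725405 ]
 [  0.         300.06306693 196.42633641]
 [  0.           0.           1.        ]]
```

```bash
python3 -m crank '[[0,0,0,-1,0,12,66],[0,0,0,0,0,14,66],[0,0,0,0,0,7,66],[0,0,0,0,0,2,60],[0,0,0,0,0,0,50],[0,0,0,0,0,0,30],[0,0,0,0,0,0,30],[0,0,0,0,0,0,30]]'
python3 -m crank '[[0,0,0,0,0,0,30],[0,0,0,0,0,0,30],[0,0,0,0,0,0,30],[0,0,0,0,0,0,30],[0,0,0,0,0,0,30],[0,0,0,0,0,0,30],[0,0,0,0,0,0,30],[0,0,0,0,0,0,30]]'
python3 -c "
from h import *
o,M=st()"
```

```text
time: 18.75
eef_pos: [676.1, -100.5, 41.2]
tcp_rot: [0.005, 0.996, 0.092, 0.008]
force: [0.2, -0.4, 0.4]
opening: 0.413
time: 19.42
eef_pos: [676.6, -100.6, 42.4]
tcp_rot: [0.006, 0.996, 0.092, 0.009]
force: [0.1, 0.1, -0.0]
opening: 0.331
t 19.42 tcp [ 676.6 -100.6   42.4] toolx [0.983 0.183 0.016] toolz [ 0.018 -0.01  -1.   ] yaw 10.6 j [-0.26  0.76  1.25 -0.01  1.11  1.13] F [ 0.1  0.1 -0. ] op 30.4
```

I gripped on the taper, too high. I'll reopen, lower 5 mm and regrip.

```bash
python3 -m crank '[[0,0,0,0,0,0,50],[0,0,0,0,0,0,50],[0,0,0,0,0,0,50],[0,0,0,0,0,0,50],[0.5,-1,0,-2,0,0,50],[0,0,0,0,0,4,50],[0,0,0,0,0,1,50],[0,0,0,0,0,0,50]]'
python3 -c "
from h import *
o,M=st()"
python3 -m crank '[[0,0,0,0,0,0,28],[0,0,0,0,0,0,28],[0,0,0,0,0,0,28],[0,0,0,0,0,0,28],[0,0,0,0,0,0,28],[0,0,0,0,0,0,28],[0,0,0,0,0,0,28],[0,0,0,0,0,0,28]]'
python3 -c "
from h import *
o,M=st()"
```

```text
time: 20.08
eef_pos: [675.1, -101.1, 37.4]
tcp_rot: [0.003, 0.996, 0.092, 0.0]
force: [0.2, 0.4, 0.5]
opening: 0.544
t 20.08 tcp [ 675.1 -101.1   37.4] toolx [0.983 0.183 0.   ] toolz [ 0.001 -0.005 -1.   ] yaw 10.6 j [-0.26  0.78  1.24 -0.01  1.12  1.13] F [0.2 0.4 0.5] op 50.0
time: 20.75
eef_pos: [674.9, -100.9, 37.1]
tcp_rot: [0.003, 0.996, 0.092, 0.0]
force: [0.6, -0.5, -0.8]
opening: 0.358
t 20.75 tcp [ 674.9 -100.9   37.1] toolx [0.983 0.183 0.   ] toolz [ 0.001 -0.005 -1.   ] yaw 10.6 j [-0.26  0.78  1.24 -0.01  1.12  1.13] F [ 0.6 -0.5 -0.8] op 32.9
```

The opening is 32.9 mm, which is less than 36, so I'll look.

```bash
python3 -c "
from h import *
o,p,d=shot('side'); a=cv2.resize(p[120:240,230:370],None,fx=4,fy=4); o,p,d=shot('wrist'); b=cv2.resize(p[100:320,150:370],None,fx=1,fy=1)
b=cv2.resize(b,(480,480));cv2.imwrite('pics/c2.png',np.hstack([a,b])[:, :1040][:, ::1] if 0 else cv2.resize(np.hstack([a,b]),(800,369)))"
```

```text
(no output)
```

View pics/c2.png

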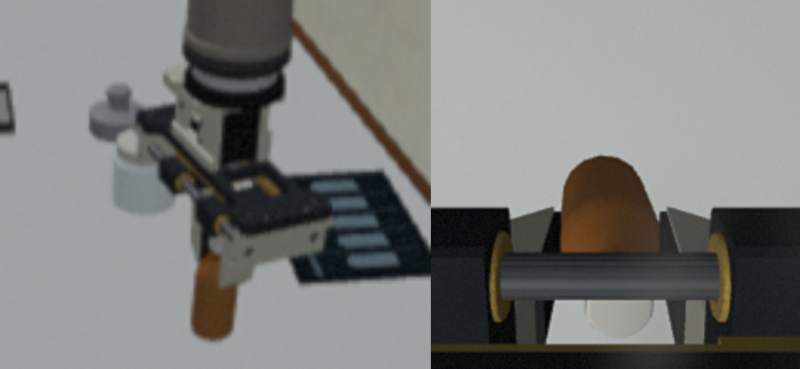

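```bash
python3 -c "
from h import *
o,M=st(); K,W=campose('wrist',o); T=np.linalg.inv(np.array(bot.calibration('wrist')['tool_from_camera']))
for P in [[0,0,-61],[0,9,-61],[0,-9,-61],[18,0,36],[0,-18,-20],[0,18,-20],[0,18,30],[0,-18,30],[9.5,16.5,-19],[9.5,-16.5,-19]]:
    C=T[:3,:3]@np.array(P)+T[:3,3]; q=K@C/C[2]; print(P,q[:2].round(),'crop',((q[:2]-[150,100])*369/220+[431,0]).round())
"
```

```text
t 20.85 tcp [ 674.8 -100.9   37.1] toolx [0.983 0.183 0.   ] toolz [ 0.001 -0.005 -1.   ] yaw 10.6 j [-0.26  0.78  1.24 -0.01  1.12  1.13] F [0.2 0.1 0.2] op 32.8
[0, 0, -61] [257. 277.] crop [610. 296.]
[0, 9, -61] [277. 277.] crop [644. 296.]
[0, -9, -61] [236. 277.] crop [576. 296.]
[18, 0, 36] [257. 188.] crop [610. 147.]
[0, -18, -20] [225. 240.] crop [557. 235.]
[0, 18, -20] [288. 240.] crop [663. 235.]
[0, 18, 30] [281. 213.] crop [651. 190.]
[0, -18, 30] [232. 213.] crop [569. 190.]
[9.5, 16.5, -19] [286. 224.] crop [659. 208.]
[9.5, -16.5, -19] [228. 224.] crop [561. 208.]
```

Projection agrees with the bottle being centred to within 2 mm and tilted by less than 0.04 rad, so the grasp is fine. Lift and carry to tray2.

```bash
python3 -m crank '[[0,0,0,0,0,-12,28],[0,0,0,0,0,-25,28],[0,0,0,0,0,-30,28],[0,0,0,0,0,-20,28],[0,0,0,-4,-33,0,28],[0,0,0,-4,-33,0,28],[0,0,0,-4,-33,0,28],[0,0,0,-4,-33,0,28]]'
python3 -m crank '[[0,0,0,-4,-33,0,28],[0,0,0,-4,-33,0,28],[0,0,0,-4,-33,0,28],[0,0,0,-4,-33,0,28],[0,0,0,-4,-33,0,28],[0,0,0,-4,-25,0,28],[0,0,0,-4,-10,0,28],[0,0,0,0,0,0,28]]'
python3 -m crank '[[0,0,0,0,0,0,28],[0,0,0,0,0,0,28],[0,0,0,0,0,0,28],[0,0,0,0,0,0,28],[0,0,0,0,0,0,28],[0,0,0,0,0,0,28],[0,0,0,0,0,0,28],[0,0,0,0,0,0,28]]'
python3 -c "
from h import *
o,M=st();print(M.T@(np.r_[542,311.5,45]-o['eef_pos'])); shot('wrist','w5.png')"
```

```text
time: 21.52
eef_pos: [636.1, 22.4, 133.0]
tcp_rot: [0.004, 0.996, 0.087, 0.003]
force: [0.0, 0.4, -0.0]
opening: 0.357
time: 22.18
eef_pos: [568.8, 229.8, 140.7]
tcp_rot: [0.002, 0.996, 0.089, 0.007]
force: [-0.0, -0.2, -0.5]
opening: 0.36
time: 22.85
eef_pos: [572.1, 222.7, 141.9]
tcp_rot: [0.003, 0.996, 0.086, 0.008]
force: [0.8, -0.8, -0.8]
opening: 0.361
t 22.85 tcp [572.1 222.7 141.9] toolx [0.985 0.171 0.016] toolz [ 0.017 -0.005 -1.   ] yaw 9.8 j [ 0.25  0.55  1.37 -0.01  1.21  1.65] F [ 0.8 -0.8 -0.8] op 33.1
[-16.00196523 -93.4582382   95.91293494]
```

View pics/w5.png

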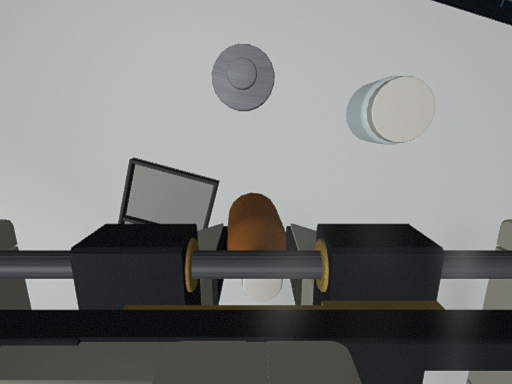

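The bottle is held. Tray2's far wall runs from (131,159) to (218,181), its small bay is nearest, and the jar is at (400,108). I'll fit tray2 from these corners.

```bash
python3 -c "
from h import *
o,M=st()
A=ray('wrist',130.5,158.5,14,o)[:2];B=ray('wrist',218.5,181,14,o)[:2]; y=(A-B); n=np.linalg.norm(y); y/=n; x=np.array([y[1],-y[0]])
c=(A+B)/2-79*x; print(n,'yaw',np.degrees(np.arctan2(x[1],x[0])),c, 'bay2',c+45*x,'bay1',c-32*x)
print('jar top',ray('wrist',404,108,64,o))
t=np.r_[c+45*x,100]; print(M.T@(t-o['eef_pos']))
"
```

```text
t 22.9 tcp [572.1 222.7 141.9] toolx [0.985 0.171 0.016] toolz [ 0.017 -0.005 -1.   ] yaw 9.8 j [ 0.25  0.55  1.37 -0.01  1.21  1.65] F [ 0.3 -0.2 -0.4] op 32.6
92.46038054633951 yaw -4.932027126997716 [496.82042997 314.85640196] bay2 [541.65381271 310.9875789 ] bay1 [464.93891335 317.60756502]
jar top [669.2341402  114.40420362  64.        ]
[-15.51989854 -92.50664551  40.90294822]
```

```bash
python3 -m crank '[[0.3,-1,0,-3,-20,0,28],[0,0,0,-4,-25,0,28],[0,0,0,-4,-25,0,28],[0,0,0,-3,-15,10,28],[0,0,0,0,-6,15,28],[0,0,0,0,0,20,28],[0,0,0,0,0,14,28],[0,0,0,0,0,8,28]]'
python3 -m crank '[[0,0,0,0,0,0,28],[0,0,0,0,0,0,28],[0,0,0,0,0,0,28],[0,0,0,0,0,0,28],[0,0,0,0,0,0,28],[0,0,0,0,0,0,28],[0,0,0,0,0,0,28],[0,0,0,0,0,0,28]]'
python3 -c "
from h import *
o,M=st();print(M.T@(np.r_[542,311.5,42]-o['eef_pos']))"
```

```text
time: 23.57
eef_pos: [543.9, 314.4, 74.9]
tcp_rot: [0.0, 0.996, 0.085, 0.002]
force: [-0.5, -0.3, -0.6]
opening: 0.355
time: 24.23
eef_pos: [545.2, 314.0, 77.0]
tcp_rot: [0.0, 0.996, 0.085, 0.003]
force: [0.2, -0.2, -1.1]
opening: 0.357
t 24.23 tcp [545.2 314.   77. ] toolx [0.986 0.168 0.007] toolz [ 0.007  0.    -1.   ] yaw 9.7 j [ 0.4   0.64  1.39 -0.    1.1   1.8 ] F [ 0.2 -0.2 -1.1] op 32.8
[-3.84781008  1.92045968 34.9297193 ]
```

```bash
python3 -m crank '[[0,-0.3,0,-3,2,4,28],[0,0,0,-1,0,12,28],[0,0,0,0,0,9,28],[0,0,0,0,0,5,28],[0,0,0,0,0,3,28],[0,0,0,0,0,0,28],[0,0,0,0,0,0,28],[0,0,0,0,0,0,28]]'
python3 -c "
from h import *
o,M=st();print(M.T@(np.r_[542,311.5,41.5]-o['eef_pos']))"
```

```text
time: 24.9
eef_pos: [541.5, 310.7, 42.2]
tcp_rot: [0.0, 0.996, 0.084, 0.001]
force: [0.0, 0.7, -1.0]
opening: 0.357
t 24.9 tcp [541.5 310.7  42.2] toolx [0.986 0.168 0.001] toolz [ 0.001 -0.001 -1.   ] yaw 9.7 j [ 0.4   0.68  1.43 -0.    1.03  1.8 ] F [ 0.   0.7 -1. ] op 32.8
[ 0.60463059 -0.65964577  0.70867945]
```

```bash
python3 -m crank '[[0,0,0,0,0,1,28],[0,0,0,0,0,0,55],[0,0,0,0,0,0,55],[0,0,0,0,0,0,55],[0,0,0,0,0,0,55],[0,0,0,0,0,0,55],[0,0,0,0,0,-12,55],[0,0,0,0,0,-25,55]]'
python3 -m crank '[[0,0,0,0,0,-35,86],[0,0,0,0,0,-35,86],[0,0,0,5,15,-10,86],[0,0,0,11,28,0,86],[0,0,0,13,30,0,86],[0,0,0,13,30,0,86],[0,0,0,13,30,0,86],[0,0,0,13,30,0,86]]'
python3 -m crank '[[0,0,0,13,30,0,86],[0,0,0,10,18,0,86],[0,0,0,3,7,0,86],[0,0,0,0,0,0,86],[0,0,0,0,0,0,86],[0,0,0,0,0,0,86],[0,0,0,0,0,0,86],[0,0,0,0,0,0,86]]'
python3 -c "
from h import *
o,M=st();print(M.T@(np.r_[670,113,90]-o['eef_pos'])); shot('wrist','w6.png')"
```

```text
time: 25.57
eef_pos: [539.6, 310.0, 76.7]
tcp_rot: [0.001, 0.996, 0.084, -0.002]
force: [0.8, 0.8, -0.4]
opening: 0.599
time: 26.23
eef_pos: [637.4, 164.3, 177.8]
tcp_rot: [-0.002, 0.996, 0.091, 0.006]
force: [0.3, 0.7, 0.6]
opening: 0.936
time: 26.9
eef_pos: [675.2, 109.4, 183.8]
tcp_rot: [-0.001, 0.996, 0.089, 0.009]
force: [-0.8, 0.9, 0.2]
opening: 0.94
t 26.9 tcp [675.2 109.4 183.8] toolx [0.984 0.176 0.018] toolz [ 0.017  0.004 -1.   ] yaw 10.2 j [0.05 0.65 1.07 0.   1.4  1.44] F [-0.8  0.9  0.2] op 86.3
[-6.13111511 -4.40095715 93.72992032]
```

View pics/w6.png

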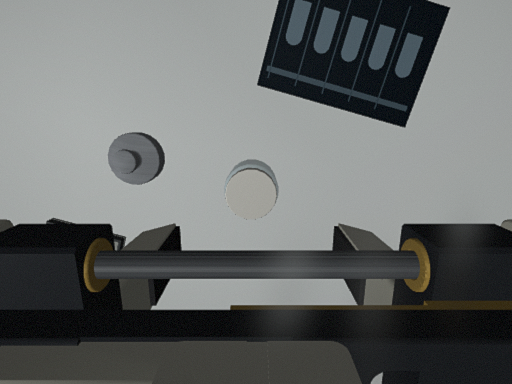

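```bash
python3 -c "
from h import *
o,M=st();g=ray('wrist',251.5,193,64,o);print(g,M.T@(np.r_[g[:2],80]-o['eef_pos']))"
python3 -m crank '[[0,-1,0,-5,-4,0,86],[0,0,0,0,0,20,86],[0,0,0,0,0,25,86],[0,0,0,0,0,25,86],[0,0,0,0,0,14,86],[0,0,0,0,0,6,86],[0,0,0,0,0,0,86],[0,0,0,0,0,0,86]]'
python3 -c "
from h import *
o,M=st();print(M.T@(np.r_[670,113,17]-o['eef_pos']))"
```

```text
t 26.95 tcp [675.1 109.6 183.9] toolx [0.984 0.177 0.018] toolz [ 0.017  0.004 -1.   ] yaw 10.2 j [0.05 0.65 1.07 0.   1.4  1.44] F [ 0.6 -0.1 -0.6] op 86.2
[669.65436789 114.10489514  64.        ] [ -6.46355173  -5.26405538 103.77432374]
time: 27.62
eef_pos: [666.5, 120.1, 93.5]
tcp_rot: [-0.001, 0.996, 0.092, -0.001]
force: [0.1, -0.1, 0.4]
opening: 0.939
t 27.62 tcp [666.5 120.1  93.5] toolx [ 0.983  0.184 -0.002] toolz [-0.002  0.001 -1.   ] yaw 10.6 j [0.06 0.71 1.2  0.   1.23 1.45] F [ 0.1 -0.1  0.4] op 86.2
[ 2.30597623  7.75032102 76.43379339]
```

```bash
python3 -m crank '[[0,0,0,2,6,5,86],[0,0,0,0,0,5,86],[0,0,0,0,0,0,86],[0,0,0,0,0,0,86],[0,0,0,0,0,0,86],[0,0,0,0,0,0,86],[0,0,0,0,0,0,86],[0,0,0,0,0,0,86]]'
python3 -c "
from h import *
o,M=st();print(M.T@(np.r_[670,114,17]-o['eef_pos']))"
```

```text
time: 28.28
eef_pos: [672.4, 114.2, 87.7]
tcp_rot: [-0.001, 0.996, 0.092, 0.003]
force: [0.3, 0.5, -1.0]
opening: 0.936
t 28.28 tcp [672.4 114.2  87.7] toolx [0.983 0.184 0.006] toolz [ 0.006  0.002 -1.   ] yaw 10.6 j [0.06 0.72 1.2  0.   1.21 1.44] F [ 0.3  0.5 -1. ] op 85.9
[-2.82481398 -0.16923801 70.71852114]
```

```bash
python3 -m crank '[[0,-0.3,0,-2,0,15,86],[0,0,0,0,0,20,86],[0,0,0,0,0,18,86],[0,0,0,0,0,10,86],[0,0,0,0,0,5,86],[0,0,0,0,0,2,86],[0,0,0,0,0,0,75],[0,0,0,0,0,0,60]]'
python3 -c "
from h import *
o,M=st()"
python3 -m crank '[[0,0,0,0,0,0,52],[0,0,0,0,0,0,52],[0,0,0,0,0,0,52],[0,0,0,0,0,0,52],[0,0,0,0,0,0,52],[0,0,0,0,0,0,52],[0,0,0,0,0,0,52],[0,0,0,0,0,0,52]]'
python3 -c "
from h import *
o,M=st()"
```

```text
time: 28.95
eef_pos: [673.1, 114.3, 18.8]
tcp_rot: [-0.0, 0.996, 0.092, 0.004]
force: [0.7, 0.4, -1.0]
opening: 0.837
t 28.95 tcp [673.1 114.3  18.8] toolx [0.983 0.184 0.007] toolz [ 0.007  0.001 -1.   ] yaw 10.6 j [0.06 0.8  1.26 0.   1.08 1.44] F [ 0.7  0.4 -1. ] op 76.8
time: 29.62
eef_pos: [674.6, 114.5, 21.9]
tcp_rot: [-0.0, 0.996, 0.093, 0.006]
force: [0.3, 0.4, -1.3]
opening: 0.626
t 29.62 tcp [674.6 114.5  21.9] toolx [0.983 0.184 0.012] toolz [ 0.012  0.002 -1.   ] yaw 10.6 j [0.06 0.79 1.26 0.   1.08 1.44] F [ 0.3  0.4 -1.3] op 57.5
```

```bash
python3 -m crank '[[0,0,0,0,0,-12,52],[0,0,0,0,0,-25,52],[0,0,0,0,0,-35,52],[0,0,0,0,0,-35,52],[0,0,0,0,0,-20,52],[0,0,0,-10,-10,0,52],[0,0,0,-18,-24,0,52],[0,0,0,-20,-27,0,52]]'
python3 -m crank '[[0,0,0,-20,-28,0,52],[0,0,0,-20,-28,0,52],[0,0,0,-20,-28,0,52],[0,0,0,-20,-28,0,52],[0,0,0,-18,-26,0,52],[0,0,0,-12,-18,0,52],[0,0,0,-5,-8,0,52],[0,0,0,0,0,0,52]]'
python3 -c "
from h import *
o,M=st();print(M.T@(np.r_[465,318,26]-o['eef_pos']))"
```

```text
time: 30.28
eef_pos: [617.1, 161.3, 159.1]
tcp_rot: [0.001, 0.996, 0.089, 0.008]
force: [-0.2, 0.1, -1.3]
opening: 0.623
time: 30.95
eef_pos: [464.7, 311.2, 166.2]
tcp_rot: [-0.001, 0.996, 0.09, 0.012]
force: [0.0, 0.2, -0.9]
opening: 0.624
t 30.95 tcp [464.7 311.2 166.2] toolx [0.983 0.179 0.025] toolz [ 0.024  0.005 -1.   ] yaw 10.3 j [ 0.46  0.42  1.51 -0.01  1.18  1.85] F [ 0.   0.2 -0.9] op 57.3
[ -1.99436776  -6.53338517 140.22590727]
```

```bash
python3 -m crank '[[-0.3,-1.4,0,-1,-6,0,52],[0,0,0,0,0,20,52],[0,0,0,0,0,28,52],[0,0,0,0,0,20,52],[0,0,0,0,0,10,52],[0,0,0,0,0,3,52],[0,0,0,0,0,0,52],[0,0,0,0,0,0,52]]'
python3 -c "
from h import *
o,M=st();print(M.T@(np.r_[465,318,26]-o['eef_pos'])); shot('wrist','w7.png')"
```

```text
time: 31.62
eef_pos: [473.3, 312.2, 87.5]
tcp_rot: [0.002, 0.996, 0.088, 0.006]
force: [0.0, 0.3, -1.4]
opening: 0.622
t 31.62 tcp [473.3 312.2  87.5] toolx [0.984 0.175 0.012] toolz [ 0.012 -0.003 -1.   ] yaw 10.1 j [ 0.45  0.53  1.57 -0.01  1.03  1.85] F [ 0.   0.3 -1.4] op 57.1
[-7.90373961 -7.5228095  61.36572741]
```

View pics/w7.png

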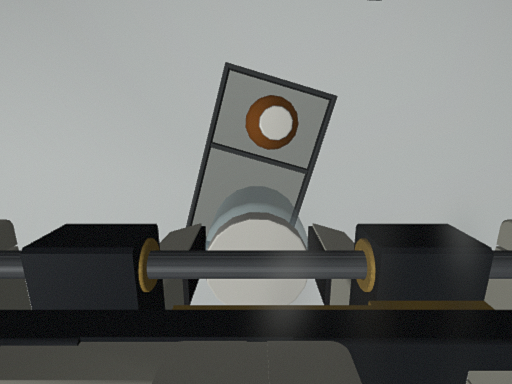

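The bottle stands in the small bay at (272,122), and the jar is held above the large bay. I'll correct using the far-wall corners (226,64) and (336,97).

```bash
python3 -c "
from h import *
o,M=st()
A=ray('wrist',226,64,14,o)[:2];B=ray('wrist',337,97,14,o)[:2]; y=(A-B); n=np.linalg.norm(y); y/=n; x=np.array([y[1],-y[0]])
c=(A+B)/2-79*x; print(n,'yaw',np.degrees(np.arctan2(x[1],x[0])),c, 'bay2',c+45*x,'bay1',c-32*x)
print(M.T@(np.r_[c-32*x,45]-o['eef_pos']))"
python3 -m crank '[[0,-0.7,0,-6,-5,0,52],[0,0,0,-2,-2,5,52],[0,0,0,0,0,10,52],[0,0,0,0,0,10,52],[0,0,0,0,0,8,52],[0,0,0,0,0,4,52],[0,0,0,0,0,0,52],[0,0,0,0,0,0,52]]'
python3 -c "
from h import *
o,M=st();print(M.T@(np.r_[465,318,26]-o['eef_pos']))"
```

```text
t 31.67 tcp [473.5 312.2  87.8] toolx [0.984 0.175 0.012] toolz [ 0.013 -0.003 -1.   ] yaw 10.1 j [ 0.45  0.53  1.57 -0.01  1.03  1.85] F [-0.1 -0.2 -1.2] op 57.4
92.56618449470717 yaw -5.405236190692215 [494.67078794 316.29613972] bay2 [539.47068914 312.0571714 ] bay1 [462.81308042 319.3105172 ]
[-9.84560634 -9.05652268 42.60044796]
time: 32.33
eef_pos: [465.0, 318.8, 49.2]
tcp_rot: [0.002, 0.996, 0.088, 0.002]
force: [-0.6, 0.5, -1.0]
opening: 0.624
t 32.33 tcp [465.  318.8  49.2] toolx [0.984 0.175 0.003] toolz [ 0.004 -0.003 -1.   ] yaw 10.1 j [ 0.47  0.58  1.61 -0.01  0.95  1.87] F [-0.6  0.5 -1. ] op 57.2
[-0.15745106  0.6625041  23.19710657]
```

```bash
python3 -m crank '[[0,-0.2,0,-1,0,6,52],[0,0,0,0,0,7,52],[0,0,0,0,0,5,52],[0,0,0,0,0,3,52],[0,0,0,0,0,1,52],[0,0,0,0,0,0,52],[0,0,0,0,0,0,52],[0,0,0,0,0,0,52]]'
python3 -c "
from h import *
o,M=st();print(M.T@(np.r_[464.5,318.5,26]-o['eef_pos']))"
```

```text
time: 33.0
eef_pos: [464.3, 318.5, 25.0]
tcp_rot: [0.002, 0.996, 0.088, -0.0]
force: [0.9, -0.1, -0.9]
opening: 0.626
t 33.0 tcp [464.3 318.5  25. ] toolx [ 0.985  0.175 -0.   ] toolz [ 0.    -0.004 -1.   ] yaw 10.1 j [ 0.47  0.61  1.63 -0.    0.9   1.86] F [ 0.9 -0.1 -0.9] op 57.4
[ 0.23309101  0.08851828 -0.96475483]
```

The jar is seated, so I'll release it, rise and move out in front of the blower. I then need to tilt the tool about 50°, so the blower's nozzle clears the gripper body.

```bash
python3 -m crank '[[0,0,0,0,0,0,75],[0,0,0,0,0,0,75],[0,0,0,0,0,0,75],[0,0,0,0,0,0,75],[0,0,0,0,0,-12,75],[0,0,0,0,0,-25,75],[0,0,0,0,0,-35,75],[0,0,0,0,0,-35,75]]'
python3 -m crank '[[0,0,0,0,0,-30,75],[0,0,0,2,15,-15,75],[0,0,0,4,30,0,75],[0,0,0,4,35,0,75],[0,0,0,4,35,0,75],[0,0,0,4,35,0,75],[0,0,0,4,28,0,75],[0,0,0,0,10,0,75]]'
python3 -m crank '[[0,-7,0,0,0,0,75],[0,-7,0,0,0,0,75],[0,-7,0,0,0,0,75],[0,-7,0,0,0,0,75],[0,-7,0,0,0,0,75],[0,-7,0,0,0,0,75],[0,-7,0,0,0,0,75],[0,-3,0,0,0,0,75]]'
python3 -c "
from h import *
o,M=st(); o,p,d=shot('side','s2.png')"
```

```text
time: 33.67
eef_pos: [460.6, 316.9, 129.2]
tcp_rot: [0.004, 0.996, 0.088, -0.006]
force: [0.7, 0.4, 0.6]
opening: 0.814
time: 34.33
eef_pos: [521.8, 134.6, 189.8]
tcp_rot: [0.001, 0.996, 0.092, 0.005]
force: [0.1, 0.8, -1.0]
opening: 0.815
time: 35.0
eef_pos: [516.7, 133.0, 194.5]
tcp_rot: [0.042, 0.891, 0.079, -0.446]
force: [0.4, -0.2, -1.4]
opening: 0.817
t 35.0 tcp [516.7 133.  194.5] toolx [ 0.59   0.103 -0.801] toolz [-0.788 -0.145 -0.599] yaw 9.9 j [ 0.13  1.02  0.67 -0.06  2.38  1.51] F [ 0.4 -0.2 -1.4] op 75.0
```

View pics/s2.png

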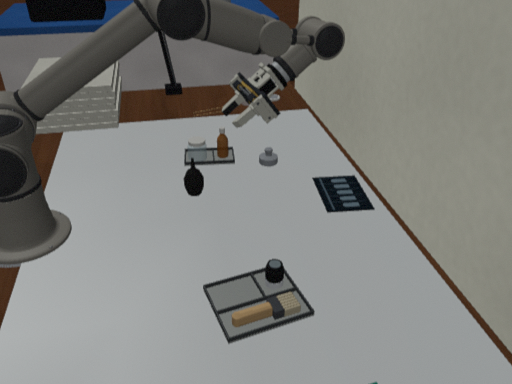

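The tilt reached 53°. The side view shows all four other items seated in their bays: the jar and bottle at (197–222,148), the loupe at (274,270), the brush at (266,310). Next I'll compute the approach to the blower at about (429,116).

```bash
cat >> h.py <<'E'
def tilt_to(g,back=0):
    o,M=st(); t=np.array(g)+(19-back)*M[:,2]; print('tcp target',t.round(1),'tool shift',(M.T@(t-o['eef_pos'])).round(1))
E
python3 -c "
from h import *
tilt_to((429,116,45),90); tilt_to((429,116,45))"
```

```text
t 35.05 tcp [516.5 133.  192.7] toolx [ 0.587  0.103 -0.803] toolz [-0.79  -0.145 -0.596] yaw 10.0 j [ 0.13  1.02  0.67 -0.06  2.38  1.51] F [ 0.9 -0.2 -2. ] op 74.9
tcp target [485.1 126.3  87.3] tool shift [65.5  0.6 88.6]
t 35.05 tcp [516.5 133.  192.7] toolx [ 0.587  0.103 -0.803] toolz [-0.79  -0.145 -0.596] yaw 10.0 j [ 0.13  1.02  0.67 -0.06  2.38  1.51] F [ 0.9 -0.2 -2. ] op 74.9
tcp target [414.  113.2  33.7] tool shift [ 65.5   0.6 178.6]
```

```bash
python3 -m crank '[[0,0,0,15,0,0,75],[0,0,0,22,0,0,75],[0,0,0,20,0,10,75],[0,0,0,8,0,20,75],[0,0,0,0,0,25,75],[0,0,0,0,0,20,75],[0,0,0,0,0,10,75],[0,0,0,0,0,0,75]]'
python3 -c "
from h import *
tilt_to((429,116,45),90);shot('wrist','w8.png')"
```

```text
time: 35.72
eef_pos: [486.7, 131.2, 82.2]
tcp_rot: [0.042, 0.893, 0.081, -0.441]
force: [-0.1, -0.2, 0.5]
opening: 0.818
t 35.72 tcp [486.7 131.2  82.2] toolx [ 0.598  0.107 -0.794] toolz [-0.78  -0.147 -0.608] yaw 10.2 j [ 0.14  1.04  0.92 -0.04  2.09  1.52] F [-0.1 -0.2  0.5] op 75.1
tcp target [484.4 126.4  88.1] tool shift [-6.6  4.2 -1.1]
```

View pics/w8.png

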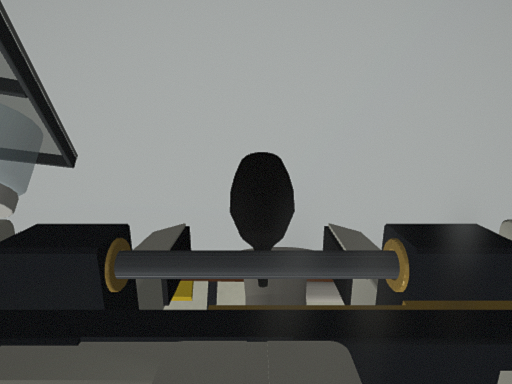

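```bash
python3 -m crank '[[0,0,0,-6,4.5,0,75],[0,0,0,0,0,12,75],[0,0,0,0,0,18,75],[0,0,0,0,0,14,75],[0,0,0,0,0,6,75],[0,0,0,0,0,0,75],[0,0,0,0,0,0,75],[0,0,0,0,0,0,75]]'
python3 -c "
from h import *
tilt_to((429,116,45))"
```

```text
time: 36.43
eef_pos: [452.5, 118.8, 63.7]
tcp_rot: [0.042, 0.899, 0.081, -0.429]
force: [-0.7, -0.3, 0.1]
opening: 0.815
t 36.43 tcp [452.5 118.8  63.7] toolx [ 0.619  0.11  -0.778] toolz [-0.764 -0.146 -0.628] yaw 10.1 j [ 0.13  0.98  1.1  -0.05  1.95  1.52] F [-0.7 -0.3  0.1] op 74.9
tcp target [414.5 113.2  33.1] tool shift [-0.2 -1.7 49.1]
```

```bash
python3 -m crank '[[0,-1.5,0,0,-1.5,10,75],[0,0,0,0,0,15,75],[0,0,0,0,0,13,75],[0,0,0,0,0,7,75],[0,0,0,0,0,3,75],[0,0,0,0,0,0,75],[0,0,0,0,0,0,75],[0,0,0,0,0,0,75]]'
python3 -c "
from h import *
tilt_to((429,116,45))"
```

```text
time: 37.1
eef_pos: [416.0, 113.6, 32.7]
tcp_rot: [0.043, 0.893, 0.081, -0.441]
force: [-0.6, 0.5, 0.2]
opening: 0.819
t 37.1 tcp [416.  113.6  32.7] toolx [ 0.598  0.106 -0.794] toolz [-0.78  -0.149 -0.608] yaw 10.0 j [ 0.13  0.98  1.23 -0.05  1.84  1.53] F [-0.6  0.5  0.2] op 75.1
tcp target [414.2 113.2  33.5] tool shift [-1.7  0.1  1. ]
```

```bash
python3 -m crank '[[0,0,0,0,0,0,48],[0,0,0,0,0,0,48],[0,0,0,0,0,0,48],[0,0,0,0,0,0,48],[0,0,0,0,0,0,48],[0,0,0,0,0,0,48],[0,0,0,0,0,0,48],[0,0,0,0,0,0,48]]'
python3 -c "
from h import *
st()"
```

```text
time: 37.77
eef_pos: [417.8, 113.7, 33.1]
tcp_rot: [0.043, 0.894, 0.081, -0.439]
force: [-0.3, 0.3, -0.4]
opening: 0.566
t 37.77 tcp [417.8 113.7  33.1] toolx [ 0.601  0.106 -0.792] toolz [-0.778 -0.148 -0.611] yaw 10.0 j [ 0.13  0.98  1.23 -0.05  1.85  1.53] F [-0.3  0.3 -0.4] op 52.0
```

```bash
python3 -m crank '[[0,0,0,-6,0,-5,46],[0,0,0,-14,0,-11,46],[0,0,0,-18,0,-14,46],[0,0,0,-14,0,-11,46],[0,0,0,-6,0,-5,46],[0,0,0,0,0,0,46],[0,0,0,0,0,0,46],[0,0,0,0,0,0,46]]'
python3 -c "
from h import *
st()"
python3 -m crank '[[5.6,0,4.3,0,0,0,46],[5.6,0,4.3,0,0,0,46],[5.6,0,4.3,0,0,0,46],[5.6,0,4.3,0,0,0,46],[5.6,0,4.3,0,0,0,46],[5.6,0,4.3,0,0,0,46],[0,0,0,0,0,0,46],[0,0,0,0,0,0,46]]'
python3 -c "
from h import *
o,M=st()
print('per-world x,y,z 100mm in tool:',(100*M.T).round().T.tolist())"
```

```text
time: 38.43
eef_pos: [418.4, 114.5, 110.9]
tcp_rot: [0.043, 0.894, 0.081, -0.439]
force: [-0.7, 0.2, -1.2]
opening: 0.566
t 38.43 tcp [418.4 114.5 110.9] toolx [ 0.601  0.106 -0.792] toolz [-0.778 -0.148 -0.61 ] yaw 10.0 j [ 0.13  0.88  1.2  -0.05  1.97  1.52] F [-0.7  0.2 -1.2] op 51.9
time: 39.1
eef_pos: [416.4, 116.4, 103.9]
tcp_rot: [-0.121, 0.858, -0.256, -0.428]
force: [0.7, 1.0, -1.0]
opening: 0.563
t 39.1 tcp [416.4 116.4 103.9] toolx [ 0.502 -0.336 -0.797] toolz [-0.673  0.427 -0.604] yaw -33.8 j [-0.16  0.81  1.41  0.33  1.8   1.91] F [ 0.7  1.  -1. ] op 51.7
per-world x,y,z 100mm in tool: [[50.0, -54.0, -67.0], [-34.0, -84.0, 43.0], [-80.0, 1.0, -60.0]]
```

```bash
python3 -m crank '[[0,0,0,6,12,-8,46],[0,0,0,13,27,-16,46],[0,0,0,13,27,-16,46],[0,0,0,13,27,-16,46],[0,0,0,13,27,-16,46],[0,0,0,13,27,-16,46],[0,0,0,13,27,-16,46],[0,0,0,13,27,-16,46]]'
python3 -m crank '[[0,0,0,13,27,-16,46],[0,0,0,13,27,-16,46],[0,0,0,12,24,-14,46],[0,0,0,6,12,-8,46],[0,0,0,0,0,0,46],[0,0,0,0,0,0,46],[0,0,0,0,0,0,46],[0,0,0,0,0,0,46]]'
python3 -c "
from h import *
o,M=st(); tilt_to((456.6,-302.7,110))"
```

```text
time: 39.77
eef_pos: [441.2, -141.5, 99.0]
tcp_rot: [-0.113, 0.862, -0.239, -0.433]
force: [1.1, 0.0, -1.1]
opening: 0.568
time: 40.43
eef_pos: [456.4, -264.8, 92.6]
tcp_rot: [-0.11, 0.862, -0.234, -0.436]
force: [-0.6, 0.1, -0.7]
opening: 0.566
t 40.43 tcp [ 456.4 -264.8   92.6] toolx [ 0.509 -0.308 -0.804] toolz [-0.701  0.393 -0.595] yaw -31.2 j [-0.62  1.09  0.78 -0.1   2.19  1.47] F [-0.6  0.1 -0.7] op 51.9
t 40.43 tcp [ 456.4 -264.8   92.6] toolx [ 0.509 -0.308 -0.804] toolz [-0.701  0.393 -0.595] yaw -31.2 j [-0.62  1.09  0.78 -0.1   2.19  1.47] F [-0.6  0.1 -0.7] op 51.9
tcp target [ 443.3 -295.2   98.7] tool shift [-2.2 33.  -6.4]
```

```bash
python3 -m crank '[[5.6,0,4.2,-1,10,-2,46],[5.6,0,4.2,-1,8,-2,46],[5.6,0,4.2,0,0,0,46],[5.6,0,4.2,0,0,0,46],[5.6,0,4.2,0,0,0,46],[5.6,0,4.2,0,0,0,46],[4,0,3,0,0,0,46],[0,0,0,0,0,0,46]]'
python3 -c "
from h import *
o,M=st(); print(M[:,1].round(3)); tilt_to((456.6,-302.7,75))"
```

```text
time: 41.1
eef_pos: [453.0, -268.3, 99.4]
tcp_rot: [-0.273, 0.694, -0.565, -0.353]
force: [-0.5, -0.2, -0.9]
opening: 0.569
t 41.1 tcp [ 453.  -268.3   99.4] toolx [ 0.113 -0.591 -0.799] toolz [-0.181  0.778 -0.601] yaw -79.2 j [-0.91  0.96  1.06  0.38  1.97  2.02] F [-0.5 -0.2 -0.9] op 52.2
[-0.977 -0.212  0.019]
t 41.1 tcp [ 453.  -268.3   99.4] toolx [ 0.113 -0.591 -0.799] toolz [-0.181  0.778 -0.601] yaw -79.2 j [-0.91  0.96  1.06  0.38  1.97  2.02] F [-0.5 -0.2 -0.9] op 52.2
tcp target [ 453.2 -287.9   63.6] tool shift [40.3  3.4  6.3]
```

```bash
python3 -m crank '[[0,0,0,6,1,1,46],[0,0,0,11,1,2,46],[0,0,0,11,1,2,46],[0,0,0,8,0,1,46],[0,0,0,3,0,0,46],[0,0,0,0,0,0,46],[0,0,0,0,0,0,46],[0,0,0,0,0,0,46]]'
python3 -c "
from h import *
tilt_to((456.6,-302.7,50))"
```

```text
time: 41.77
eef_pos: [456.1, -284.2, 59.6]
tcp_rot: [-0.27, 0.7, -0.557, -0.356]
force: [0.7, -0.5, -1.3]
opening: 0.566
t 41.77 tcp [ 456.1 -284.2   59.6] toolx [ 0.125 -0.587 -0.8  ] toolz [-0.197  0.775 -0.6  ] yaw -78.0 j [-0.91  1.04  1.    0.35  1.96  1.99] F [ 0.7 -0.5 -1.3] op 52.0
tcp target [ 452.8 -288.    38.6] tool shift [18.6  3.6 10.3]
```

```bash
python3 -m crank '[[0,0,0,4,2,2,46],[0,0,0,6,2,3,46],[0,0,0,5,0,3,46],[0,0,0,2,0,1.5,46],[0,0,0,1,0,0.5,46],[0,0,0,0,0,0,46],[0,0,0,0,0,0,46],[0,0,0,0,0,0,46]]'
python3 -c "
from h import *
tilt_to((456.6,-302.7,49.5)); o,p,d=shot('side'); q,d2=bot.read_camera('scene'); a=p[180:380,180:340]; b=np.asarray(q)[190:310,60:200]
cv2.imwrite('pics/c3.png',np.hstack([cv2.resize(a,(400,500)),cv2.resize(b,(400,500))]))"
```

```text
time: 42.43
eef_pos: [452.2, -288.3, 37.7]
tcp_rot: [-0.27, 0.7, -0.557, -0.356]
force: [-0.3, 0.4, -0.5]
opening: 0.567
t 42.43 tcp [ 452.2 -288.3   37.7] toolx [ 0.126 -0.587 -0.799] toolz [-0.197  0.775 -0.6  ] yaw -77.9 j [-0.92  1.07  1.    0.34  1.93  1.97] F [-0.3  0.4 -0.5] op 52.0
tcp target [ 452.8 -288.    38.1] tool shift [-0.4 -0.7 -0.1]
```

View pics/c3.png

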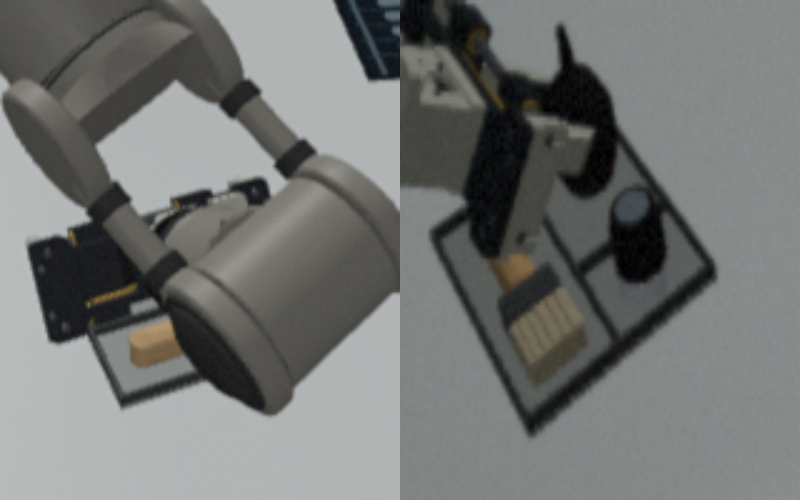

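Scene crop: the blower is in the large short bay with its base at about (590,190), leaning only slightly, clear of the loupe at (638,235). I'll lower it a touch, release and back out along the tool axis.

```bash
python3 -m crank '[[0,0,0,1,0,0.8,46],[0,0,0,0,0,0,46],[0,0,0,0,0,0,70],[0,0,0,0,0,0,70],[0,0,0,0,0,0,70],[0,0,0,0,0,0,70],[0,0,0,0,0,0,75],[0,0,0,0,0,0,75]]'
python3 -c "
from h import *
st()"
python3 -m crank '[[0,0,0,0,0,-8,75],[0,0,0,0,0,-15,75],[0,0,0,0,0,-25,75],[0,0,0,0,0,-30,75],[0,0,0,0,0,-30,75],[0,0,0,-10,0,-20,75],[0,0,0,-25,0,-10,75],[0,0,0,-25,0,0,75]]'
python3 -m crank '[[0,0,0,-30,0,-20,75],[0,0,0,-30,0,-20,75],[0,0,0,-20,0,-10,75],[0,0,0,0,0,0,75],[0,0,0,0,0,0,75],[0,0,0,0,0,0,75],[0,0,0,0,0,0,75],[0,0,0,0,0,0,75]]'
python3 -c "
from h import *
st();o,p,d=shot('side'); q,d2=bot.read_camera('scene'); q=np.asarray(q);d2=np.asarray(d2)
X=cloud('scene',d2); Y=cloud('side',d)
a=np.radians(11);Rt=np.array([[np.cos(a),np.sin(a)],[-np.sin(a),np.cos(a)]])
b=np.radians(-5.3);R2=np.array([[np.cos(b),np.sin(b)],[-np.sin(b),np.cos(b)]])
for n,C in(('scene',X),('side',Y)):
  for nm,c0,Rm in(('t3',(513,-330.5),Rt),('t2',(496,316),R2)):
    P=C.reshape(-1,3); P=P[np.isfinite(P[:,0])]; l=np.c_[(P[:,:2]-c0)@Rm.T,P[:,2]]
    for k,(cx,cy,hh) in (dict(blower=(-50,36,30),loupe=(54,36,25),brush=(0,-40,15)) if nm=='t3' else dict(jar=(-32,0,30),bottle=(45,0,30))).items():
      w=(abs(l[:,0]-cx)<(75 if k=='brush' else 32))&(abs(l[:,1]-cy)<(26 if k=='brush' else 32))&(l[:,2]>(22 if k=='brush' else hh))&(l[:,2]<130)
      s=l[w]
      if len(s)>5:
        t=s[s[:,2]>s[:,2].max()-8]; lo=s[s[:,2]<hh+20]; print(n,k,len(s),'zmax',s[:,2].max().round(1),'top xy',t[:,:2].mean(0).round(1),'low xy',lo[:,:2].mean(0).round(1))
cv2.imwrite('pics/c4.png',np.hstack([cv2.resize(p[130:350,170:350],(400,490)),cv2.resize(q[130:300,60:380],(400,490))]))"
```

```text
time: 43.2
eef_pos: [452.5, -288.3, 37.8]
tcp_rot: [-0.27, 0.7, -0.557, -0.356]
force: [-0.7, 1.2, -0.2]
opening: 0.81
t 43.2 tcp [ 452.5 -288.3   37.8] toolx [ 0.127 -0.588 -0.799] toolz [-0.197  0.774 -0.601] yaw -77.8 j [-0.92  1.07  1.    0.34  1.93  1.97] F [-0.7  1.2 -0.2] op 74.3
time: 43.87
eef_pos: [470.8, -362.6, 166.5]
tcp_rot: [-0.271, 0.697, -0.556, -0.362]
force: [0.4, -0.3, 0.1]
opening: 0.818
time: 44.53
eef_pos: [470.3, -352.8, 265.9]
tcp_rot: [-0.272, 0.696, -0.556, -0.364]
force: [0.5, -0.4, 0.4]
opening: 0.816
t 44.53 tcp [ 470.3 -352.8  265.9] toolx [ 0.117 -0.576 -0.809] toolz [-0.205  0.783 -0.587] yaw -78.5 j [-0.95  1.04  0.45  0.51  2.5   2.25] F [ 0.5 -0.4  0.4] op 74.9
scene blower 608 zmax 118.7 top xy [-47.7  40.5] low xy [-29.2  35.4]
scene loupe 363 zmax 62.5 top xy [59.3 33.9] low xy [71.  30.5]
scene brush 689 zmax 31.9 top xy [ 17.3 -41.2] low xy [ 19.  -41.6]
scene jar 332 zmax 73.5 top xy [-33.1  -4.4] low xy [-17.6 -15.2]
scene bottle 265 zmax 108.7 top xy [46.9 -0.2] low xy [54.5 -6.8]
side blower 754 zmax 118.1 top xy [-51.7  40. ] low xy [-58.6  21.3]
side loupe 378 zmax 62.1 top xy [53.7 32.9] low xy [47.9 22.5]
side brush 851 zmax 31.6 top xy [  4.  -42.3] low xy [  6.4 -42.8]
```

View pics/c4.png

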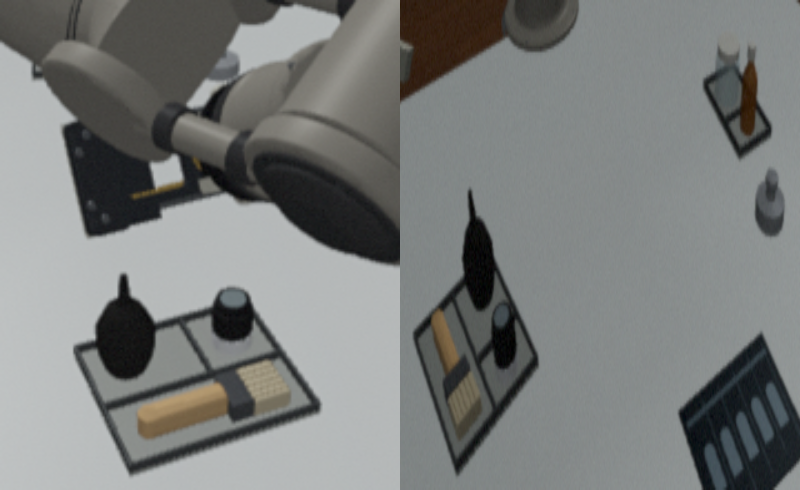

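Both views show every item upright in its bay and the arm clear of everything. In the side crop the brush is centred, with similar gaps at both ends, and the fitted tops are all inside the limits. Handing in.

```bash
python3 -c "
from station import bot
print(bot.hand_in())"
```

```text
the job is handed in; nothing more can be done
None
```

I packed both kits and handed in at about 45 s of the 144 s allowed. The hand-in gives no verdict, so success rests on my own last checks.

**How it went**
- **Brush:** the first try missed because I lifted before the fingers had closed. The second grasp held.
- **Loupe and bottle:** I first gripped both too high and regripped them lower.
- **Blower:** I tilted the tool about 53° so the nozzle cleared the gripper body, and kept that tilt while placing it.

**Last checks**
- **Three-bay tray** (item tops fitted from depth, in the tray's frame, in mm):

| Item | x | y |
|---|---|---|
| Blower | about -50 | 40 |
| Loupe | 54 to 59 | 34 |
| Brush | centred by eye | about -42 |

- **Two-bay tray** (same fit): the jar is at about (-33, -4) and the bottle at (47, 0). Only the scene camera could check these, because the arm blocked the side view.
- **Limits:** all of these fitted positions are inside the limits. In both views the items look upright and released, with the arm clear of everything. The paperweight looks untouched; I did not re-measure it.

**What disagreed**
- The two cameras' depth fits differ by about 2 to 6 mm for the blower and loupe. The brush fit is off further, +17 against +4 in x, because it is biased towards the wide bristle end. I judged its x by eye from the equal gaps at its ends.
- Depth heights read 4 to 8 mm too high. I therefore judged that items rest on the bay floors from the tool heights at release and the pictures, not from depth.
- The grip opening on the bottle read 32.9 mm against its 36 mm width, but it carried and stood without trouble.

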